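# Mark the sample rack: ring on the post, label holder behind the lip

### The arm

A 6-joint arm with a two-finger parallel gripper is mounted at the origin on a cart in front of the work surface, level with it; the furniture and walls round the work are solid. World frame = base frame: x ahead of the robot, y to its left, z up, the work surface at z = 0. Lengths are in m, angles in rad, forces in N, time in s.
With the tool pointing down it reaches from about 0.3 to 0.875 m from the base axis. Payload 6.4 kg.
Tool frame: the origin (TCP) lies at the very end of the fingers, on their centre line; the grasp point (between the pads) lies 19 mm behind it; z points along the fingers, y is the direction in which the jaws open and shut (so a half turn about z gives the same grasp; the last joint's range is limited). The gripper opens to 85 mm and grips with 20 to 120 N. Pads are 22 mm wide; open, the fingers measure 114 mm over their backs; the gripper's body (76 mm by 85 mm) begins 54 mm behind the grasp point. The pads swing forward as they close: fully open they stand 13 mm farther back than shut.
Start: joints at [1.048, 0.181, 1.607, -0, 1.354, -0.206], TCP at [0.179, 0.546, 0.201] pointing down, gripper open.
Joint ranges: [-2.99, 2.99], [-0.89, 2.07], [0.3, 2.58], [-1.14, 4.28], [0, 2.63], [-3.12, 3.12]. Speed limits (rad/s): [2.57, 2.57, 3.01, 3.14, 3.14, 3.14].

### API

Orientations are given as a unit quaternion [w, x, y, z].
In Python, from bench import telemetry, imaging, ctrl gives the robot as it stands.
- The arm moves only by the shell command python3 -m pendant 'ROWS' [OPENING]. ROWS is JSON, a list that holds one entry, the list of rows, each a list of 6 numbers: the shift along the tool's x, y, z in units of 200 mm (1.0 is 200 mm), then the turn, a rotation vector about the tool's x, y, z in units of pi rad (1.0 is pi rad). In form: [[[tx, ty, tz, rx, ry, rz], ...]]. A call has 1 to 12 rows; each row shifts and turns the pose as measured when the row begins, along the tool's axes as they then stand; what a row does not reach is not made up. A row lasts 1/8 s, in which the tool goes at most 62.5 mm and 10.7 degrees, less where a joint would pass 70% of its speed; a pose out of reach is approached as far as the arm can. A call with a number of a shift or a turn outside -1 to 1 is refused whole. A call with a gripper value outside its range is refused whole. OPENING is the closure, from 0 (fully open) to 1 (shut), set as the call begins (- or left out, the last holds). The fingers move at their own pace and stop on an object; the grip force is fixed at half the most. Time passes only in rows, so rows that do not move let the fingers close. It gives the time, the measured TCP pose, the force and the opening at its end, in the units of the state.
- telemetry.get_obs(): the state, without advancing time (a new reading comes with each control period).
- imaging.camera(name): name is "scene" or "side" or "wrist"; returns a dict with "pixels" (420x560x3 uint8, blue, green, red), "vfov" (degrees; the focal length in pixels is half the picture's height over the tangent of half this angle, whatever the lens; pixels are square), "cx", "cy" (the principal point, pixels), "R" (3x3) and "t" (3): a world point X has camera coordinates R X + t. Camera axes: x right, y down, z forward; pixel columns grow to the right and rows downward; lengths in m; the calibration is good to about 2 mm. The wrist camera is an equidistant fisheye: a pixel r from the principal point sees the ray r / f radians off the axis. A picture is of the moment at which its call begins. There is no depth.
- ctrl.hand_in(): hands the job in, once; it reports no verdict.
The state is a dict: "time_s": time; "q": joint angles; "dq": joint speeds; "joint_efforts": joint torques, N m; "eef_pos": TCP position; "eef_rot": TCP orientation; "wrist_force": force on the tool from outside, world axes, zero at the start; "torque": the same for the moment, N m; "opening": opening from 0.0 (shut) to 1.0 (fully open).
Only numpy, scipy, OpenCV 4.12 (cv2) and the standard library are available. Lean on these libraries where they do the work, as an engineer would, in place of code of your own. Each camera call takes 0.05 s, during which the arm holds its last target.

### The job

Mark the sample rack for a new batch: first slip the orange ring over the rack's upright post and leave it lying flat on the deck. Then take the black label holder from its stand, push its tongue straight down behind the rack's front lip, card side to the front, until it is fully home against the red spring strip, and finish while still holding it pressed down there, so that a colleague can fit the end screws. Leave the blue ring and the two tins on the rack where they are.

Things in the scene. Friction and masses are not known exactly. Their poses are not given: they have to be found in the camera images.
- rack: Low grey sample rack, fixed, 120 deep (x) x 280 wide (y), deck top 45 mm above the worktop. Origin: on the worktop under the deck's centre; x points to its rear, y to its left, z up; the front, with the label slot, faces -x. Two tins stand on the deck (about rack x +22, y -35 and -100 mm; their tops up to 79 mm above the worktop).
- post_top (a point): Top centre of the steel post at the left of the rack (rack x +10, y +95 mm). The post is upright, 14 mm in diameter with a tapered tip, and stands 40 mm above the deck, so that this point is 85 mm above the worktop.
- slot_mouth (a point): Centre of the mouth of the label slot at the rack's front (rack x -65, y -40 mm), level with the deck; axes as the rack's. The slot opens upward between the deck's front wall and the aluminium lip: 10 mm from front to rear (x), 72 mm long (y). The lip's top edge flares out to the front, up to 7 mm above the mouth's level. The red spring strip lies 23 mm below the mouth.
- press_strip (a joint): Red spring strip along the bottom of the label slot. 0: up, its top 23 mm below the slot mouth; grows as it is pressed straight down, to 0.008 m at its stop (31 mm below the mouth): holder fully home. It begins to yield at about 2 N and is fully down at about 9.5 N; let go, it springs back and lifts the holder.
- stand: Grey block fixed to the worktop, 50 (x) x 104 (y) x 30 mm high, with one slot along its y, 20 mm deep, in which the label holder stands upright, loosely, its lower end 10 mm above the worktop. Origin: under the block's centre. (Wall cabinets hang 0.56 m above the rear of the worktop, beyond about x = 0.67 m: carry things low and not in wide arcs.)
- holder_grip (a point): Centre of the head of the black label holder, 62 mm above its lower end: grip it here across the thickness. An upright plate 64 wide (y) x 80 mm high, about 50 g: head (upper 44 mm) 8 mm thick (x), tongue (lower 36 mm) 6 mm thick. White card with orange band on the front (-x). So that fingers clear the flared lip when it is home, keep their tips over 40 mm above the holder's lower end.
- tongue_end (a point): Centre of the lower end of the label holder's tongue; axes as the holder's (x: from the card side to the back, y: along the width, z: up). It goes down into the label slot.
- label_holder: The black label holder; origin at the centre of its tongue's lower end, axes as tongue_end. When home, its lower end is 31 mm below the slot mouth and its head stands above the lip.
- orange_ring_mid (a point): Centre of the orange plastic ring, half-way up: outer diameter 44, hole 19, height 24 mm, 30 g, lying flat on the worktop.
- orange_ring: The orange ring; origin at the centre of its underside.
- blue_ring: A blue ring of the same size, not needed; origin at the centre of its underside.
- large_tin: Larger of the two aluminium tins on the rack's deck, 62 mm in diameter, 34 mm high; origin at the centre of its underside.
- small_tin: Smaller aluminium tin on the rack's deck, 54 mm in diameter, 30 mm high; origin at the centre of its underside.

How it is judged:
By the outcome, as a careful person would: the job done as asked, in the order asked, and still so for the second after the job is handed in, while the arm keeps its last pose, push and grip.
It also fails if it takes over 66 s, if anything falls off the work surface, if the arm or the gripper's body presses on something with over 40 N, if the wrist force passes 120 N, or if a joint passes its speed limit or range.

## Working session

There is one attempt and no reset: what is moved stays moved. The work goes in short steps, Python scripts to look and compute and a shell command to move; the robot and the scene stay as the last step left them, time stands still between calls to the robot, and variables do not carry over. Pictures are saved under pics/ and viewed, and the job is handed in when it is done.

```bash
ls; mkdir -p pics
python3 - <<'E'
from bench import telemetry, imaging
import cv2
print(telemetry.get_obs())
for n in ["scene","side","wrist"]:
    c=imaging.camera(n); cv2.imwrite(f"pics/a_{n}.png",c["pixels"])
    print(n,c["vfov"],c["cx"],c["cy"],c["R"],c["t"])
E
```

```text
pics
{'time_s': 0.0, 'q': array([ 1.04765796e+00,  1.81553069e-01,  1.60801359e+00, -2.26522380e-06,
        1.35379110e+00, -2.06273232e-01]), 'dq': array([ 3.71293644e-05, -8.79423920e-04,  1.00467251e-03, -1.34865362e-03,
       -4.84554660e-04, -1.51687744e-03]), 'joint_efforts': array([ 1.04868435e-03, -4.44860208e+01, -3.51336551e+01, -3.00381025e-04,
        9.11783951e-03,  1.41458258e-05]), 'eef_pos': array([0.17882396, 0.54584828, 0.20007474]), 'eef_rot': array([-3.13751287e-04,  1.57770294e-01,  9.87475445e-01, -8.24901516e-04]), 'wrist_force': array([-1.00754914,  0.34292596,  0.06758652]), 'torque': array([0.0125769 , 0.02410396, 0.03369253]), 'opening': 0.9988107946221154}
scene 56.18149161353531 274.79917562067317 204.40877308314884 [[-0.66737955 -0.74422127 -0.02718898]
 [-0.29553221  0.29817622 -0.90760765]
 [ 0.68356803 -0.59768357 -0.41893807]] [0.35204467 0.22520706 0.67219718]
side 52.467701106838916 281.03937387123796 207.18257452751354 [[-0.85189336 -0.5235972  -0.0111209 ]
 [-0.41813452  0.69278462 -0.58754829]
 [ 0.31534303 -0.49587846 -0.80911268]] [0.43968879 0.27739665 1.04149742]
wrist 65.70646984690485 279.43435759081717 209.05670720656028 [[ 0.31168566  0.95018403 -0.00153708]
 [ 0.91328243 -0.29913372  0.27646739]
 [ 0.26223511 -0.08757471 -0.96102207]] [-0.57504958 -0.03534361  0.37971057]
```

View pics/a_scene.png

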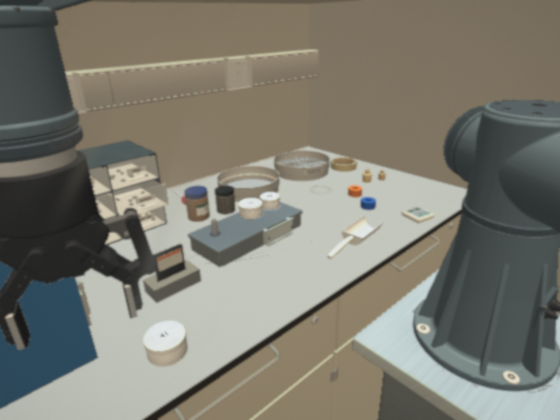

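View pics/a_side.png

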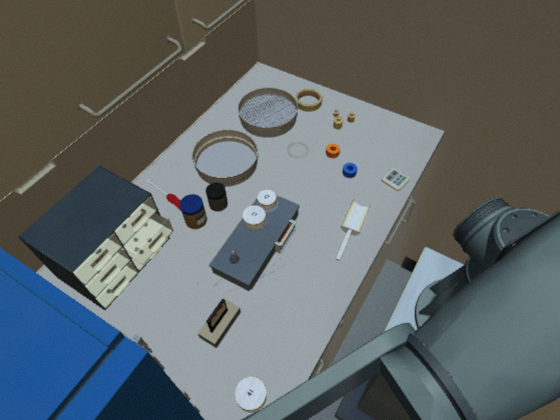

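View pics/a_wrist.png

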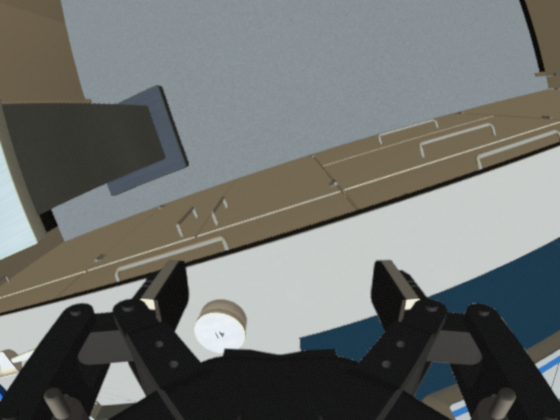

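The scene view shows the rack at about (247,230), the stand with the holder at (172,270), the orange ring at (355,190) and the blue ring at (368,203). The side view shows the orange ring at (333,151), the blue ring at (350,170), the post at (234,257) and the stand at (220,322). The wrist view has none of these. Next I'll measure the points.

```bash
cat > h.py <<'E'
import numpy as np, cv2
from bench import telemetry, imaging
from scipy.spatial.transform import Rotation as Ro
def F(c): return c["pixels"].shape[0]/2/np.tan(np.radians(c["vfov"])/2)
def cen(c): return -c["R"].T@c["t"]
def ray(c,u,v,fish=False):
    f=F(c); x=(u-c["cx"]);y=(v-c["cy"])
    if fish:
        r=np.hypot(x,y); th=r/f; s=np.sin(th)/max(r,1e-9); d=np.array([x*s,y*s,np.cos(th)])
    else: d=np.array([x/f,y/f,1.])
    d=c["R"].T@d; return d/np.linalg.norm(d)
def onz(c,u,v,z,fish=False):
    o=cen(c);d=ray(c,u,v,fish); return o+d*(z-o[2])/d[2]
def proj(c,X,fish=False):
    p=c["R"]@np.asarray(X)+c["t"]; f=F(c)
    if fish:
        r=np.hypot(p[0],p[1]); th=np.arctan2(r,p[2]); k=f*th/max(r,1e-9); return np.array([c["cx"]+k*p[0],c["cy"]+k*p[1]])
    return np.array([c["cx"]+f*p[0]/p[2],c["cy"]+f*p[1]/p[2]])
def tri(rs):
    A=np.zeros((3,3));b=np.zeros(3)
    for o,d in rs:
        M=np.eye(3)-np.outer(d,d);A+=M;b+=M@o
    X=np.linalg.solve(A,b); return X,[np.linalg.norm((np.eye(3)-np.outer(d,d))@(X-o)) for o,d in rs]
def mask(img,lo,hi):
    return cv2.inRange(cv2.cvtColor(img,cv2.COLOR_BGR2HSV),lo,hi)
def blobs(m,amin=15):
    n,l,s,ce=cv2.connectedComponentsWithStats(m)
    return [(s[i].tolist(),ce[i].round(2).tolist()) for i in range(1,n) if s[i][4]>=amin]
E
python3 - <<'E'
from h import *
for n in ["scene","side"]:
    c=imaging.camera(n); im=c["pixels"]
    print(n,"cam",cen(c))
    for nm,lo,hi in [("or",(3,150,120),(14,255,255)),("bl",(105,150,80),(125,255,255))]:
        for s,ce in blobs(mask(im,lo,hi)): print(nm,s,ce,onz(c,*ce,0.012).round(4))
c=imaging.camera("side");im=c["pixels"]
cv2.imwrite("pics/b_rack.png",cv2.resize(im[180:300,195:325],None,fx=6,fy=6,interpolation=cv2.INTER_CUBIC)[:600])
cv2.imwrite("pics/b_stand.png",cv2.resize(im[285:360,180:260],None,fx=8,fy=8,interpolation=cv2.INTER_CUBIC))
c=imaging.camera("scene");im=c["pixels"]
cv2.imwrite("pics/b_rack2.png",cv2.resize(im[180:270,180:312],None,fx=6,fy=6,interpolation=cv2.INTER_CUBIC))
cv2.imwrite("pics/b_stand2.png",cv2.resize(im[235:305,135:215],None,fx=8,fy=8,interpolation=cv2.INTER_CUBIC))
E
```

```text
scene cam [-0.15798914  0.59660895  0.49558038]
or [349, 187, 12, 9, 92] [354.8, 190.74] [ 0.5289 -0.3379  0.012 ]
bl [362, 199, 12, 9, 96] [367.81, 202.83] [ 0.4463 -0.2919  0.012 ]
side cam [0.16212812 0.55449982 1.01056243]
or [330, 146, 7, 5, 15] [332.87, 148.33] [ 0.5311 -0.3426  0.012 ]
or [326, 149, 13, 5, 16] [331.69, 151.75] [ 0.5274 -0.3274  0.012 ]
bl [343, 163, 14, 11, 113] [349.59, 168.24] [ 0.4477 -0.294   0.012 ]
bl [180, 195, 22, 18, 308] [190.66, 203.25] [0.785 0.067 0.012]
bl [0, 248, 120, 172, 12317] [42.4, 343.05] [0.8268 0.5729 0.012 ]
bl [55, 337, 93, 83, 2857] [104.15, 382.19] [0.6369 0.5602 0.012 ]
```

View pics/b_rack.png

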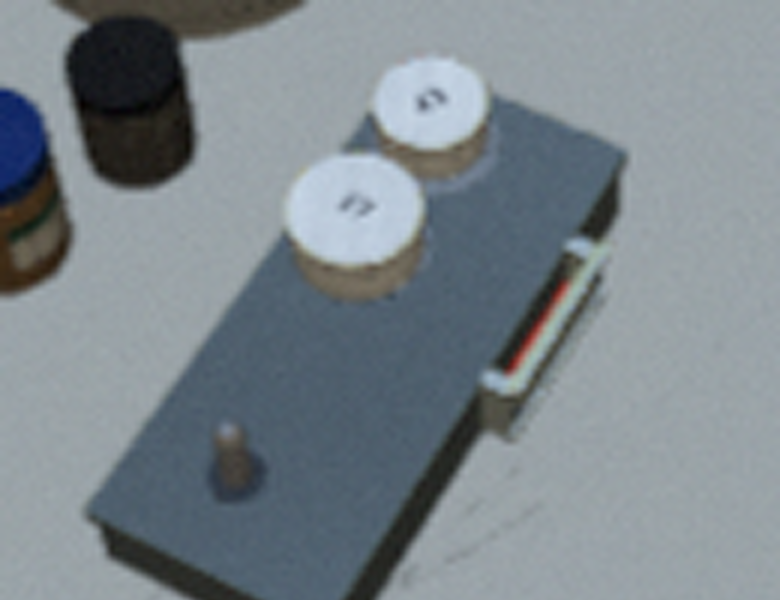

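View pics/b_stand.png

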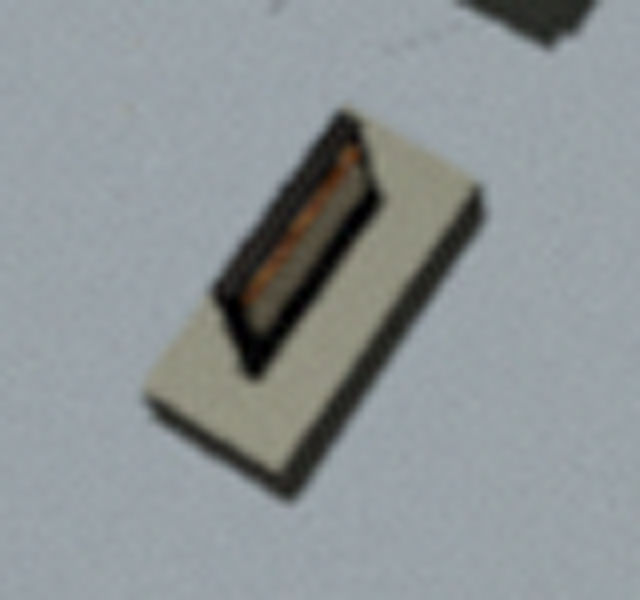

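View pics/b_rack2.png

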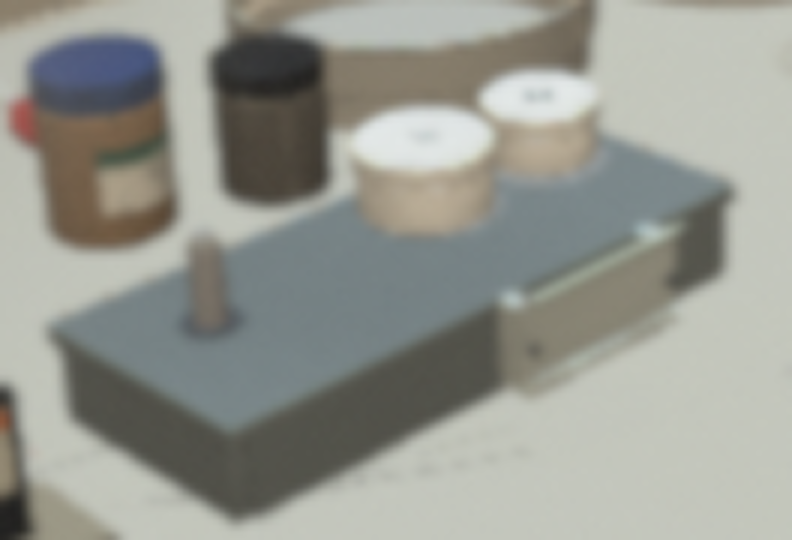

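View pics/b_stand2.png

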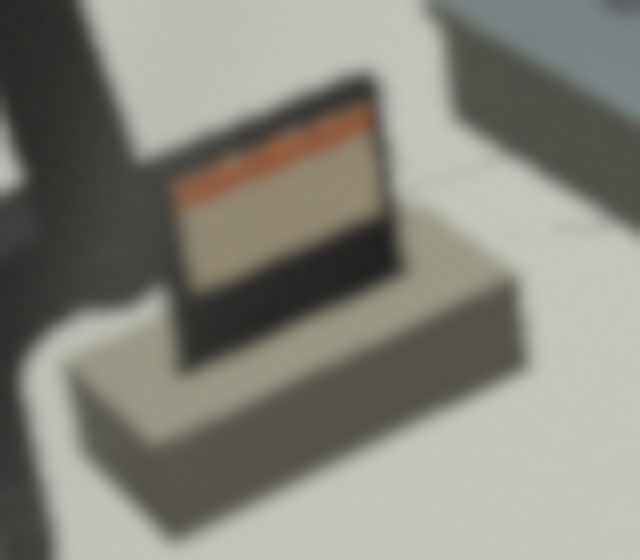

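The crops give usable deck and stand corners. The side crop also shows the red strip in the slot and the lip. Next I'll cast the corners onto their planes and fit rigid poses.

Run:
```python
from h import *
cs=imaging.camera("scene"); cd=imaging.camera("side")
def P(x,y,k,ox,oy): return ((x+.5)/k-.5+ox,(y+.5)/k-.5+oy)
def fit(name,obs,z):
    # obs list (cam,(u,v),(lx,ly))
    A=[];B=[]
    for c,p,l in obs:
        w=onz(c,*p,z); A.append(l);B.append(w[:2]); 
    A=np.array(A);B=np.array(B);ca,cb=A.mean(0),B.mean(0)
    H=(A-ca).T@(B-cb); yaw=np.arctan2(H[0,1]-H[1,0],H[0,0]+H[1,1])
    R=np.array([[np.cos(yaw),-np.sin(yaw)],[np.sin(yaw),np.cos(yaw)]]); t=cb-R@ca
    print(name,"origin",t.round(4),"yaw deg",np.degrees(yaw).round(2)); print((1000*(B-(A@R.T+t))).round(1).tolist()); return t,R
rs=lambda x,y:P(x,y,6,195,180); rc=lambda x,y:P(x,y,6,180,180)
side=[(cd,rs(90,512),(.06,.14)),(cd,rs(625,155),(-.06,-.14)),(cd,rs(500,95),(.06,-.14))]
sc=[(cs,rc(52,330),(.06,.14)),(cs,rc(235,432),(-.06,.14)),(cs,rc(733,190),(-.06,-.14))]
fit("rack side",side,.045);fit("rack scene",sc,.045);t,R=fit("rack both",side+sc,.045)
for n,l in [("post",(.01,.095)),("slot",(-.065,-.04))]: print(n,(R@l+t).round(4))
# post top
X=tri([(cen(cd),ray(cd,*rs(228,428))),(cen(cs),ray(cs,*rc(205,238)))]);print("post tri",X)
ss=lambda x,y:P(x,y,8,180,285); s2=lambda x,y:P(x,y,8,135,235)
a=[(cd,ss(148,395),(.025,.052)),(cd,ss(288,478),(-.025,.052)),(cd,ss(480,188),(-.025,-.052))]
b=[(cs,s2(68,367),(.025,.052)),(cs,s2(155,445),(-.025,.052)),(cs,s2(517,275),(-.025,-.052)),(cs,s2(420,205),(.025,-.052))]
fit("stand side",a,.03);fit("stand scene",b,.03);fit("stand both",a+b,.03)
# holder top corners
for n,p,q in [("hr",(345,112),(370,75)),("hl",(218,292),(140,165))]:
    print(n,tri([(cen(cd),ray(cd,*ss(*p))),(cen(cs),ray(cs,*s2(*q)))]), onz(cd,*ss(*p),.09))
# rings from side using blob top
m=mask(cd["pixels"],(3,110,90),(16,255,255)); print(blobs(m))
```

```text
rack side origin [0.5363 0.0724] yaw deg -1.03
[[0.5, 1.1], [25.3, -1.7], [-25.9, 0.6]]
rack scene origin [0.5467 0.0711] yaw deg 3.22
[[-2.6, -1.5], [2.3, -3.0], [0.3, 4.5]]
rack both origin [0.5398 0.071 ] yaw deg 0.53
[[0.8, 0.9], [18.0, 1.4], [-33.2, 0.4], [-2.3, 1.2], [2.7, -5.9], [13.9, 2.1]]
post [0.5489 0.1661]
slot [0.4751 0.0304]
post tri (array([0.55695511, 0.16330639, 0.0819654 ]), [np.float64(0.0005391346334203114), np.float64(0.0005391346334202349)])
stand side origin [0.4953 0.3148] yaw deg 1.6
[[-0.2, -0.6], [0.0, -1.0], [0.2, 1.6]]
stand scene origin [0.4965 0.3129] yaw deg 1.29
[[-2.2, -0.3], [2.2, -0.4], [1.0, 0.4], [-1.1, 0.3]]
stand both origin [0.496  0.3137] yaw deg 1.44
[[-1.1, 0.5], [-0.8, 0.0], [-0.3, 2.6], [-1.5, -1.1], [3.0, -1.1], [1.5, -0.3], [-0.7, -0.6]]
hr (array([0.50024733, 0.28160629, 0.08801569]), [np.float64(0.0005460618058902354), np.float64(0.0005460618058900911)]) [0.49968478 0.28271972 0.09      ]
hl (array([0.49823773, 0.34503431, 0.08997613]), [np.float64(0.00014988551321157056), np.float64(0.0001498855132115894)]) [0.49819039 0.34489386 0.09      ]
[([326, 144, 14, 14, 154], [332.44, 150.23])]
```

```bash
python3 -m pendant '[[[0,0,0,0,0,0.057],[0,0,0,0,0,0.057],[0,0,0,0,0,0.057],[0,0,0,0,0,0.057],[0,0,0,0,0,0.057],[0,0,0,0,0,0.057],[0,0,0,0,0,0.057]]]' 0.3; python3 -m pendant '[[[-0.2,0.25,-0.1,0,0,0],[-0.2,0.25,-0.1,0,0,0],[-0.2,0.25,-0.1,0,0,0],[-0.2,0.25,0,0,0,0],[-0.2,0.25,0,0,0,0],[0,0,0,0,0,0]]]'
python3 - <<'E'
from h import *
c=imaging.camera("wrist");cv2.imwrite("pics/c_wrist.png",c["pixels"])
o=telemetry.get_obs();print(o["eef_pos"],o["eef_rot"],o["opening"],cen(c),c["R"])
E
```

```text
time_s: 1.32
eef_pos: [0.1791, 0.5463, 0.201]
eef_rot: [0.0, 0.721, 0.693, -0.0]
wrist_force: [-0.3, -0.2, 0.0]
opening: 0.698
time_s: 2.08
eef_pos: [0.4134, 0.343, 0.2596]
eef_rot: [0.001, 0.721, 0.693, 0.001]
wrist_force: [-0.6, 0.5, 0.2]
opening: 0.698
[0.41179641 0.34442051 0.25955813] [3.36954833e-04 7.20291080e-01 6.93670641e-01 1.29919197e-03] 0.698795283171773 [0.4155361  0.41429593 0.43329105] [[ 0.99920595 -0.03976353  0.00251607]
 [-0.03890859 -0.96022698  0.27649641]
 [-0.00857848 -0.27637476 -0.96101166]]
```

View pics/c_wrist.png

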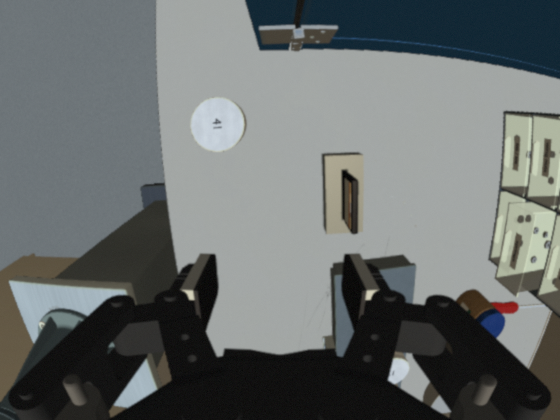

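The wrist view shows the stand top from (323,153) to (365,232), with the holder's dark plate at about (350,200). Next I'll stop over the rack.

```bash
python3 -m pendant '[[[-0.25,0.02,0,0,0,0.003],[-0.25,0.02,0,0,0,0.003],[-0.25,0.02,0,0,0,0.003],[-0.25,0.02,0,0,0,0.003],[-0.25,0.02,0,0,0,0],[-0.25,0.02,0,0,0,0],[-0.25,0.02,0,0,0,0],[0,0,0,0,0,0]]]'
python3 - <<'E'
from h import *
c=imaging.camera("wrist");cv2.imwrite("pics/d_wrist.png",c["pixels"])
import pickle;pickle.dump(c,open("d.pkl","wb"))
o=telemetry.get_obs();print(o["eef_pos"],Ro.from_quat(o["eef_rot"][[1,2,3,0]]).as_matrix().round(3))
E
```

```text
time_s: 3.12
eef_pos: [0.4153, -0.0051, 0.2585]
eef_rot: [-0.001, 0.728, 0.686, 0.003]
wrist_force: [0.9, 0.5, -0.5]
opening: 0.698
[ 0.41527256 -0.00359794  0.25848739] [[ 0.057  0.998  0.003]
 [ 0.998 -0.057  0.006]
 [ 0.006  0.003 -1.   ]]
```

View pics/d_wrist.png

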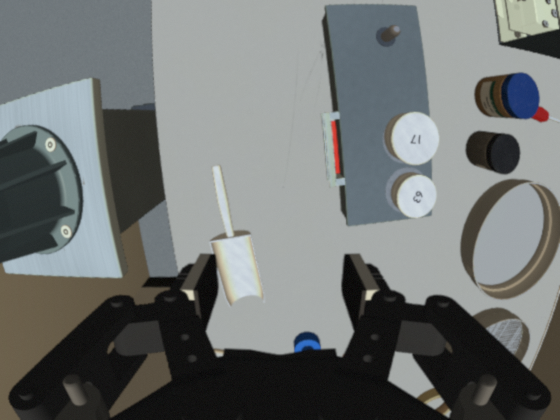

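Run:
```python
import pickle,cv2
c=pickle.load(open("d.pkl","rb"));im=c["pixels"]
cv2.imwrite("pics/e1.png",cv2.resize(im[0:120,310:440],None,fx=5,fy=5,interpolation=cv2.INTER_CUBIC))
cv2.imwrite("pics/e2.png",cv2.resize(im[110:230,310:440],None,fx=5,fy=5,interpolation=cv2.INTER_CUBIC))
```

```text
(no output)
```

View pics/e1.png

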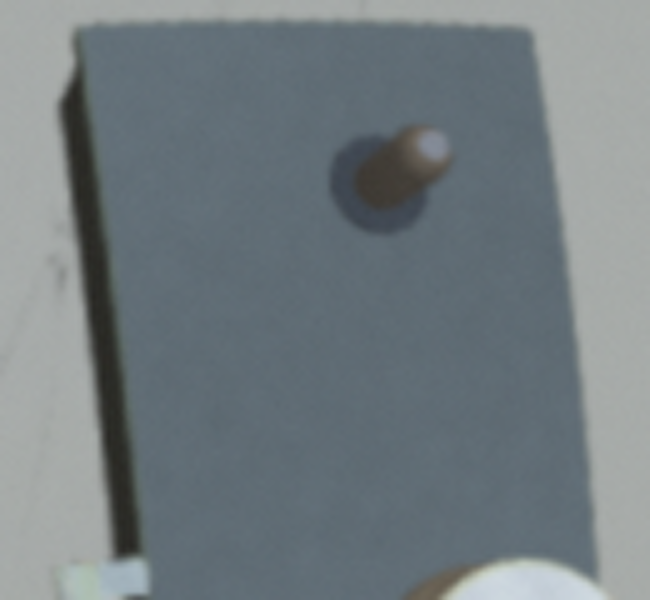

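View pics/e2.png

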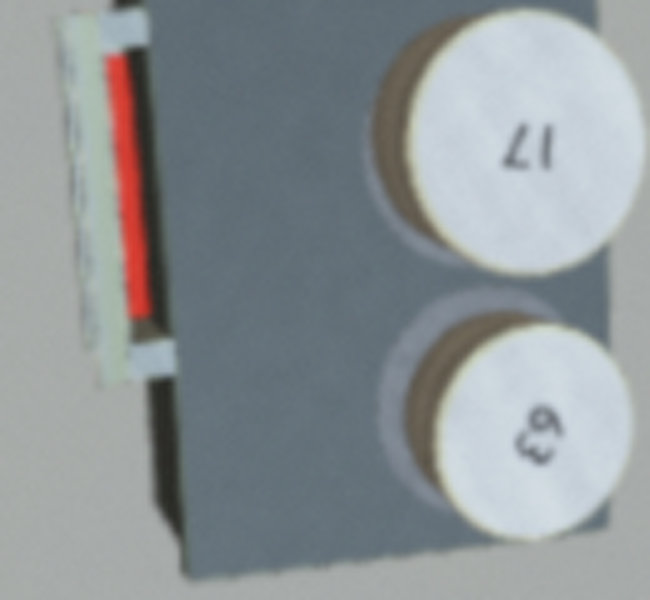

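Run:
```python
from h import *
import pickle
c=pickle.load(open("d.pkl","rb"))
cs=imaging.camera("scene"); cd=imaging.camera("side")
def P(x,y,k,ox,oy): return ((x+.5)/k-.5+ox,(y+.5)/k-.5+oy)
def fit(name,A,B):
    A=np.array(A);B=np.array(B);ca,cb=A.mean(0),B.mean(0)
    H=(A-ca).T@(B-cb); yaw=np.arctan2(H[0,1]-H[1,0],H[0,0]+H[1,1])
    R=np.array([[np.cos(yaw),-np.sin(yaw)],[np.sin(yaw),np.cos(yaw)]]); t=cb-R@ca
    print(name,t.round(4),np.degrees(yaw).round(2),"post",(R@[.01,.095]+t).round(4),"slot",(R@[-.065,-.04]+t).round(4)); print((1000*(B-(A@R.T+t))).round(1).tolist())
e1=lambda x,y:P(x,y,5,310,0); e2=lambda x,y:P(x,y,5,310,110)
W=[(e1(78,30),(-.06,.14)),(e1(530,33),(.06,.14)),(e2(187,577),(-.06,-.14)),(e2(608,525),(.06,-.14))]
fit("wrist",[l for p,l in W],[onz(c,*p,.045,True)[:2] for p,l in W])
print("post top", onz(c,*e1(432,148),.085,True).round(4), "post base ring",onz(c,*e1(380,185),.045,True).round(4))
print("slot ends mid", [onz(c,*e2(*p),.045,True).round(4) for p in [(102,50),(148,50),(133,340),(174,340)]])
rs=lambda x,y:P(x,y,6,195,180); rc=lambda x,y:P(x,y,6,180,180)
S=[(cd,rs(90,512),(.06,.14)),(cd,rs(625,155),(-.06,-.14)),(cs,rc(52,330),(.06,.14)),(cs,rc(235,432),(-.06,.14)),(cs,rc(733,190),(-.06,-.14))]
fit("fixed",[l for _,p,l in S],[onz(k,*p,.045)[:2] for k,p,l in S])
for n,k in (("scene",cs),("side",cd)): print(n,proj(k,[.529,-.338,.012]))
# orange ring in side: better mask
im=cd["pixels"]; cv2.imwrite("pics/f.png",cv2.resize(im[135:185,315:370],None,fx=10,fy=10,interpolation=cv2.INTER_CUBIC))
```

```text
wrist [0.5496 0.0704] 3.22 post [0.5542 0.1658] slot [0.4869 0.0268]
[[1.0, -2.0], [-0.9, -2.1], [0.5, 2.3], [-0.7, 1.8]]
post top [0.5544 0.1652 0.085 ] post base ring [0.5552 0.1659 0.045 ]
slot ends mid [array([0.4796, 0.0622, 0.045 ]), array([0.4908, 0.0619, 0.045 ]), array([ 0.4848, -0.0086,  0.045 ]), array([ 0.4951, -0.009 ,  0.045 ])]
fixed [0.5478 0.0716] 3.44 post [0.5521 0.167 ] slot [0.4853 0.0277]
[[-0.0, -2.5], [2.8, 3.6], [-3.1, -2.2], [1.7, -3.2], [-1.3, 4.3]]
scene [354.78743837 190.72551306]
side [332.77956551 149.47587675]
```

View pics/f.png

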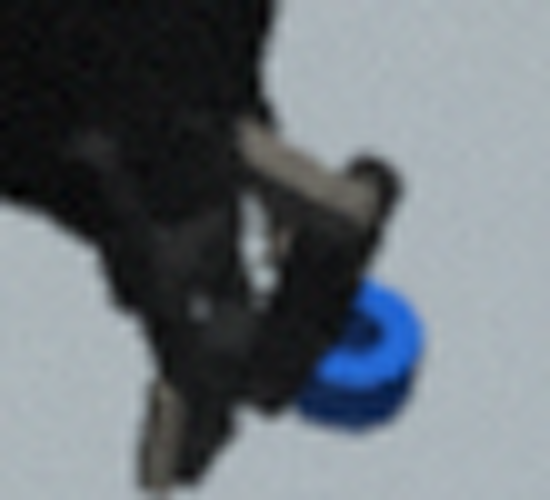

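```bash
python3 -m pendant '[[[-0.21,0.107,0.04,0,0,0],[-0.21,0.107,0.04,0,0,0],[-0.21,0.107,0.04,0,0,0],[-0.21,0.107,0.04,0,0,0],[-0.21,0.107,0.04,0,0,0],[-0.21,0.107,0.04,0,0,0],[0,0,0,0,0,-0.036],[0,0,0,0,0,0]]]'
cat >> h.py <<'E'
def st():
    o=telemetry.get_obs(); M=Ro.from_quat(np.asarray(o["eef_rot"])[[1,2,3,0]]).as_matrix()
    print("t",round(o["time_s"],2),"p",o["eef_pos"].round(4),"yaw_y",np.degrees(np.arctan2(M[1,1],M[0,1])).round(2),"tilt z",M[:,2].round(4),"F",o["wrist_force"].round(1),"op",round(o["opening"],3))
    return o["eef_pos"],M
def delta(target,yaw=None):
    p,M=st(); print("tool units to go",(M.T@(np.asarray(target)-p)/.2).round(3))
    if yaw is not None:
        G=Ro.from_euler("z",yaw,degrees=True).as_matrix()@np.array([[0,1,0],[1,0,0],[0,0,-1.]])
        print("turn units",(Ro.from_matrix(M.T@G).as_rotvec()/np.pi).round(4))
E
python3 - <<'E'
from h import *
c=imaging.camera("wrist");cv2.imwrite("pics/g_wrist.png",c["pixels"]);st()
for s,ce in blobs(mask(c["pixels"],(3,110,90),(16,255,255)),60): print(s,ce,onz(c,*ce,.024,True).round(4))
for z in (.012,.024): print(proj(c,[.529,-.338,z],True))
E
```

```text
time_s: 4.28
eef_pos: [0.543, -0.2473, 0.2065]
eef_rot: [-0.002, 0.675, 0.738, 0.006]
wrist_force: [-0.6, 0.1, -0.4]
opening: 0.699
t 4.33 p [ 0.5429 -0.2472  0.2065] yaw_y 5.09 tilt z [ 0.0051  0.0111 -0.9999] F [ 0.1 -0.2 -0.5] op 0.697
[241, 236, 36, 34, 194] [259.04, 253.28] [ 0.5272 -0.333   0.024 ]
[250, 245, 18, 17, 84] [258.26, 253.81] [ 0.5263 -0.3338  0.024 ]
[260.72167553 253.27078161]
[260.23835395 257.2138405 ]
```

View pics/g_wrist.png

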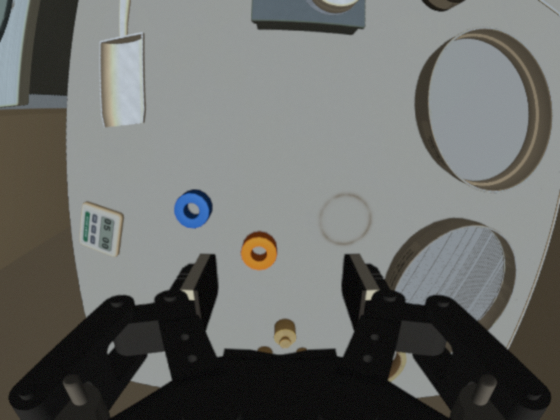

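The wrist view shows the orange ring at (259,253), which is about (0.527,-0.333). The scene view gave (0.529,-0.338). The blue ring is at (193,209), clear of the fingers.

Run:
```python
from h import *
delta([.528,-.335,.08],3.2)
```

```text
t 4.33 p [ 0.5429 -0.2472  0.2065] yaw_y 5.09 tilt z [ 0.0051  0.0111 -0.9999] F [ 0.1 -0.2 -0.5] op 0.697
tool units to go [-0.437 -0.117  0.627]
turn units [ 0.0019 -0.0034  0.0105]
```

```bash
python3 -m pendant '[[[-0.11,-0.03,0.13,0,0,0.01],[-0.11,-0.03,0.13,0,0,0],[-0.11,-0.03,0.13,0,0,0],[-0.11,-0.03,0.13,0,-0.003,0],[0,0,0.1,0.002,0,0],[0,0,0,0,0,0]]]'
python3 - <<'E'
from h import *
c=imaging.camera("wrist");cv2.imwrite("pics/g2_wrist.png",c["pixels"]);delta([.528,-.335,.02],3.2)
for s,ce in blobs(mask(c["pixels"],(3,110,60),(16,255,255)),60): print(s,ce,onz(c,*ce,.024,True).round(4))
E
```

```text
time_s: 5.08
eef_pos: [0.5304, -0.328, 0.0814]
eef_rot: [0.002, 0.686, 0.727, 0.001]
wrist_force: [-0.1, 0.3, 1.2]
opening: 0.695
t 5.12 p [ 0.5311 -0.3286  0.0826] yaw_y 3.32 tilt z [ 0.0053 -0.002  -1.    ] F [ 0.5  0.9 -0.5] op 0.703
tool units to go [-0.03  -0.019  0.313]
turn units [0.0017 0.0007 0.0007]
[246, 189, 57, 60, 477] [274.57, 210.65] [ 0.5266 -0.3247  0.024 ]
[260, 209, 28, 26, 295] [273.74, 225.06] [ 0.5266 -0.336   0.024 ]
[412, 388, 28, 15, 165] [425.65, 394.69] [ 0.7085 -0.533   0.024 ]
```

View pics/g2_wrist.png

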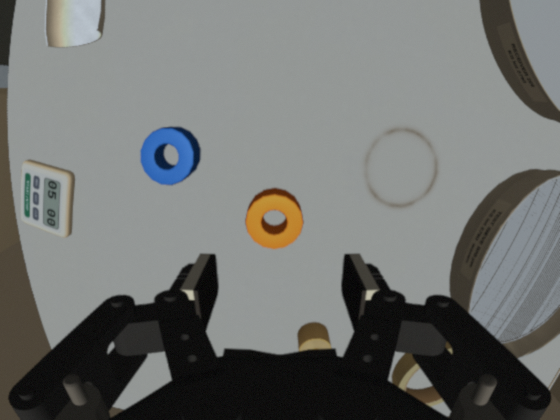

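The ring's top face is centred at about (274,221), which is world (0.527,-0.333). Descending on it now.

```bash
python3 -m pendant '[[[-0.022,-0.02,0.13,0,0,0],[0,0,0.13,0.0015,0,0],[0,0,0.1,0,0,0],[0,0,0,0,0,0]]]'
python3 - <<'E'
from h import *
delta([.527,-.333,.003],3.2)
c=imaging.camera("wrist");cv2.imwrite("pics/g3_wrist.png",c["pixels"])
E
```

```text
time_s: 5.62
eef_pos: [0.5331, -0.3328, 0.0153]
eef_rot: [0.006, 0.685, 0.728, -0.0]
wrist_force: [-0.8, 0.2, 0.4]
opening: 0.697
t 5.62 p [ 0.5331 -0.3328  0.0153] yaw_y 3.51 tilt z [ 0.0085 -0.0085 -0.9999] F [-0.8  0.2  0.4] op 0.697
tool units to go [ 0.002 -0.031  0.061]
turn units [0.0025 0.0029 0.0017]
```

View pics/g3_wrist.png

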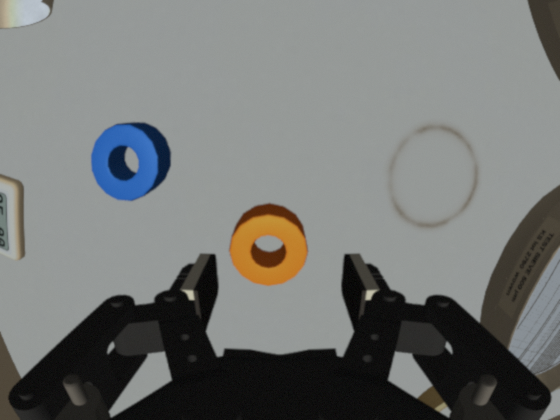

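Run:
```python
from h import *
p,M=st(); c=imaging.camera("wrist")
print("TCP",proj(c,p,True),"grasp",proj(c,p-M[:,2]*.019,True), "ringtop est",proj(c,[.527,-.333,.024],True),"bl", proj(c,[.527,-.333,0],True))
print(onz(c,268.5,246,.024,True), onz(c,268.5,246,.020,True))
```

```text
t 5.67 p [ 0.5338 -0.3335  0.0165] yaw_y 3.51 tilt z [ 0.01   -0.0099 -0.9999] F [ 0.2 -0.8  0.8] op 0.701
TCP [279.72588536 244.6038775 ] grasp [279.72989934 258.40896495] ringtop est [267.56756785 248.33530354] bl [268.54969914 232.90374456]
[ 0.52744658 -0.33156043  0.024     ] [ 0.5274401  -0.33327872  0.02      ]
```

```bash
python3 -m pendant '[[[0.004,-0.032,0.03,0.0025,0.003,0],[0,0,0.035,0,0,0],[0,0,0,0,0,0]]]'; python3 -m pendant '[[[0,0,0,0,0,0],[0,0,0,0,0,0],[0,0,0,0,0,0],[0,0,0,0,0,0]]]' 1
python3 - <<'E'
from h import *
st(); c=imaging.camera("wrist");cv2.imwrite("pics/g4_wrist.png",c["pixels"])
E
```

```text
time_s: 6.1
eef_pos: [0.5286, -0.335, 0.0058]
eef_rot: [0.003, 0.685, 0.728, 0.0]
wrist_force: [0.3, -1.0, 0.3]
opening: 0.698
time_s: 6.6
eef_pos: [0.5289, -0.3353, 0.0062]
eef_rot: [0.003, 0.685, 0.728, 0.0]
wrist_force: [0.1, -0.5, -0.3]
opening: 0.002
t 6.6 p [ 0.5289 -0.3353  0.0062] yaw_y 3.48 tilt z [ 0.0053 -0.0044 -1.    ] F [ 0.1 -0.5 -0.3] op 0.002
```

View pics/g4_wrist.png

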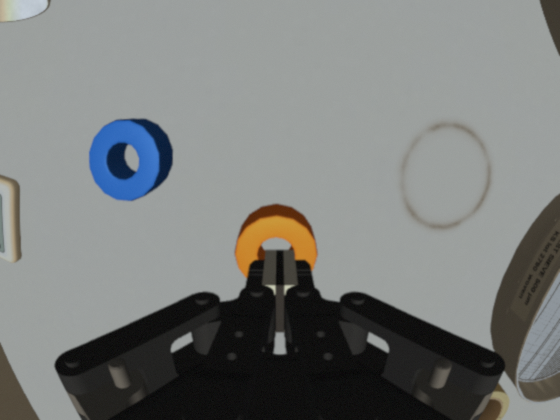

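The fingers shut fully without touching the ring and seem to be above or beside it. I'll check from the fixed cameras.

Run:
```python
from h import *
p,M=st()
o=[]
for n in ("scene","side"):
    c=imaging.camera(n); u=proj(c,p); print(n,u, proj(c,[.527,-.333,.012]))
    x,y=[int(v) for v in u]; im=c["pixels"][max(y-50,0):y+30,x-50:x+50]; o.append(cv2.resize(im,(500,400),interpolation=cv2.INTER_CUBIC)[:, :400])
cv2.imwrite("pics/g5.png",np.hstack(o))
w=imaging.camera("wrist"); print(proj(w,p,True),proj(w,p+[0,0,.02],True))
```

```text
t 6.65 p [ 0.5289 -0.3353  0.0062] yaw_y 3.48 tilt z [ 0.0053 -0.0044 -1.    ] F [-0.2 -0.1  0. ] op 0.001
scene [354.17801386 192.68943256] [354.30595469 191.34481753]
side [332.26764961 151.2714524 ] [332.61181466 150.68856295]
[279.75311566 244.72118331] [279.95290382 259.50809765]
```

View pics/g5.png

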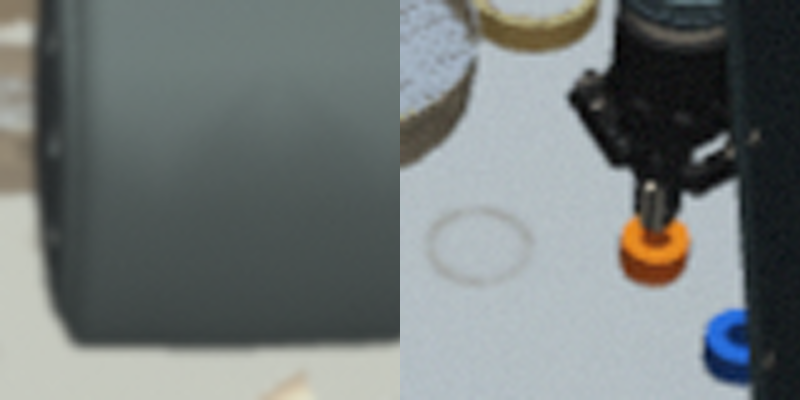

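Run:
```python
from h import *
p,M=st()
c=imaging.camera("side")
for z in (.006,.012,.018,.024,.03): print(z,proj(c,[p[0],p[1],z]).round(1), proj(c,[.527,-.333,z]).round(1))
im=c["pixels"][120:170,305:365]; cv2.imwrite("pics/g6.png",cv2.resize(im,None,fx=10,fy=10,interpolation=cv2.INTER_NEAREST))
w=imaging.camera("wrist")["pixels"][200:320,210:350]; cv2.imwrite("pics/g7.png",cv2.resize(w,None,fx=5,fy=5,interpolation=cv2.INTER_CUBIC))
```

```text
t 6.8 p [ 0.5289 -0.3353  0.0061] yaw_y 3.48 tilt z [ 0.0053 -0.0044 -1.    ] F [0.  0.1 0.3] op -0.002
0.006 [332.3 151.3] [332.4 152. ]
0.012 [332.4 150. ] [332.6 150.7]
0.018 [332.6 148.7] [332.8 149.4]
0.024 [332.8 147.4] [332.9 148.1]
0.03 [332.9 146.1] [333.1 146.7]
```

View pics/g6.png

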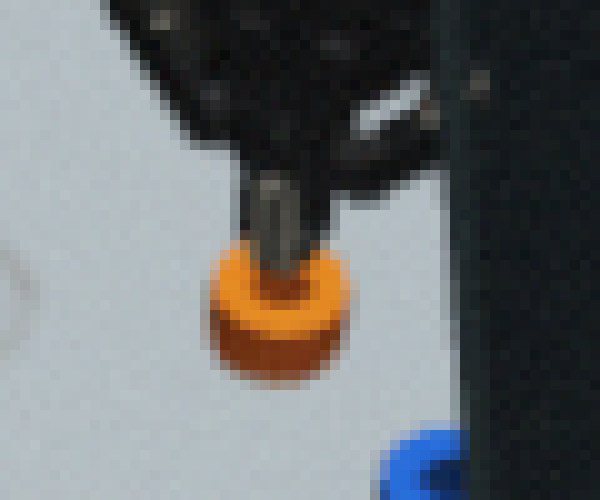

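View pics/g7.png

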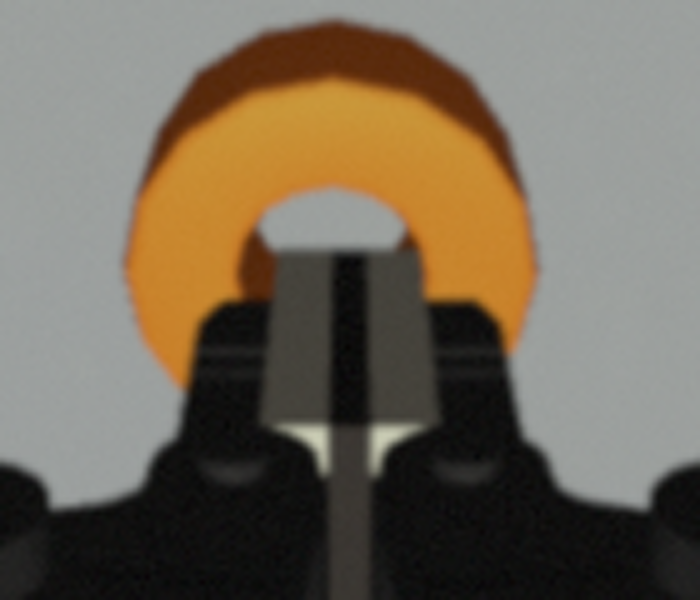

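In the side crop the shut tips sit at about row 147, just above the ring, so the real tip looks roughly 20 mm above the reported TCP. I'll lift clear and measure that offset before trying again.

```bash
python3 -m pendant '[[[0,0,-0.15,0,0,0],[0,0,-0.15,0,0,0],[0,0,0,0,0,0]]]'
python3 - <<'E'
from h import *
p,M=st()
c=imaging.camera("side")
for z in (0,.01,.02,.03): print(z,proj(c,p-M[:,2]*z).round(1))
im=c["pixels"][110:160,305:365]; a=cv2.resize(im,(480,400),interpolation=cv2.INTER_NEAREST)
w=imaging.camera("wrist")
for z in (0,.01,.02,.03): print(z,proj(w,p-M[:,2]*z,True).round(1),[proj(w,p-M[:,2]*z+M[:,0]*s,True).round(1).tolist() for s in(-.011,.011)])
b=cv2.resize(w["pixels"][200:320,240:320],(300,450),interpolation=cv2.INTER_CUBIC)[:400]
cv2.imwrite("pics/h.png",np.hstack([a,b]))
E
```

```text
time_s: 7.28
eef_pos: [0.5281, -0.3347, 0.0667]
eef_rot: [0.003, 0.685, 0.728, 0.0]
wrist_force: [-0.3, -0.3, 0.6]
opening: 0.004
t 7.28 p [ 0.5281 -0.3347  0.0667] yaw_y 3.47 tilt z [ 0.0041 -0.0033 -1.    ] F [-0.3 -0.3  0.6] op 0.004
0 [334.1 137.9]
0.01 [334.4 135.6]
0.02 [334.7 133.3]
0.03 [335.  130.9]
0 [281.3 247.2] [[281.3, 264.5], [281.3, 229.1]]
0.01 [281.3 254.3] [[281.3, 272.3], [281.4, 235.4]]
0.02 [281.4 262.1] [[281.3, 280.8], [281.4, 242.4]]
0.03 [281.5 270.9] [[281.4, 290.3], [281.5, 250.2]]
```

View pics/h.png

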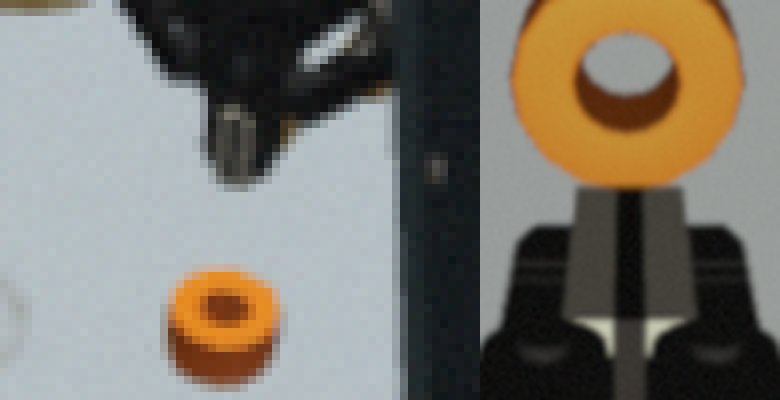

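Lifted clear, the tip is at side row 133 and the wrist end face spans rows 250–285. Both put the true tip about 21–25 mm behind the reported TCP, with no contact felt. I'll descend that much lower in watched steps.

```bash
python3 -m pendant '[[[0.01,-0.006,0.13,0,0,0],[0,0,0.13,0,0,0],[0,0,0.09,0,0,0],[0,0,0,0,0,0]]]' 0.3
python3 -m pendant '[[[0,0,0.03,0,0,0],[0,0,0.02,0,0,0],[0,0,0,0,0,0]]]'
python3 - <<'E'
from h import *
p,M=st(); c=imaging.camera("wrist");cv2.imwrite("pics/i_wrist.png",c["pixels"])
c=imaging.camera("side"); cv2.imwrite("pics/i_side.png",cv2.resize(c["pixels"][110:170,295:370],None,fx=8,fy=8,interpolation=cv2.INTER_CUBIC))
E
```

```text
time_s: 7.88
eef_pos: [0.5223, -0.3287, -0.0133]
eef_rot: [-0.004, 0.685, 0.728, 0.0]
wrist_force: [-0.0, 0.1, 0.5]
opening: 0.701
time_s: 8.25
eef_pos: [0.5231, -0.3295, -0.0226]
eef_rot: [-0.002, 0.685, 0.728, 0.0]
wrist_force: [-0.7, 0.5, 0.3]
opening: 0.702
t 8.25 p [ 0.5231 -0.3295 -0.0226] yaw_y 3.46 tilt z [-0.0034  0.0037 -1.    ] F [-0.7  0.5  0.3] op 0.702
```

View pics/i_wrist.png

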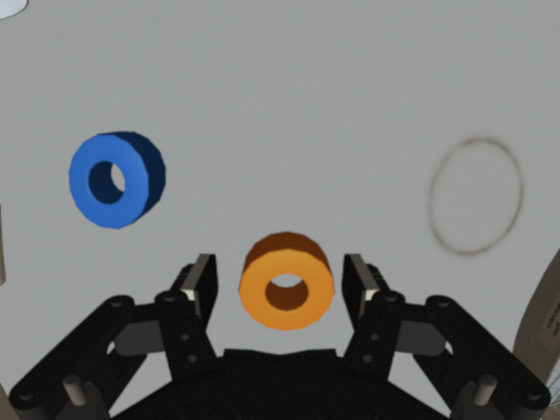

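View pics/i_side.png

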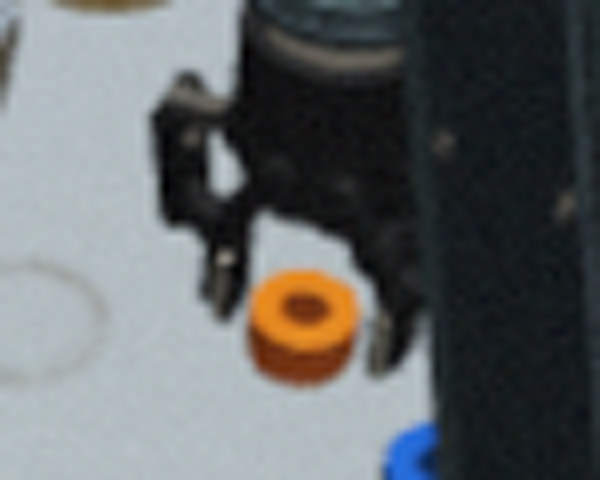

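With the TCP at z = -0.0226 there is no contact, and the ring sits between the pads at (287,282). That confirms the tool offset. Closing now.

```bash
python3 -m pendant '[[[0,0.016,0.005,-0.001,-0.001,0],[0,0,0,0,0,0]]]'; python3 -m pendant '[[[0,0,0,0,0,0],[0,0,0,0,0,0],[0,0,0,0,0,0]]]' 1;python3 -m pendant '[[[0,0,-0.1,0,0,0],[0,0,-0.15,0,0,0],[0,0,-0.2,0,0,0],[0,0,-0.2,0,0,0],[0,0,0,0,0,0]]]'
python3 - <<'E'
from h import *
p,M=st(); c=imaging.camera("wrist");cv2.imwrite("pics/j_wrist.png",c["pixels"])
c=imaging.camera("side"); cv2.imwrite("pics/j_side.png",cv2.resize(c["pixels"][90:170,295:370],None,fx=7,fy=7,interpolation=cv2.INTER_CUBIC))
E
```

```text
time_s: 8.6
eef_pos: [0.5273, -0.3299, -0.0225]
eef_rot: [0.001, 0.685, 0.728, 0.0]
wrist_force: [0.0, -0.1, 0.1]
opening: 0.7
time_s: 8.98
eef_pos: [0.5278, -0.3303, -0.0217]
eef_rot: [0.002, 0.685, 0.728, 0.0]
wrist_force: [0.2, 0.6, -0.5]
opening: 0.485
time_s: 9.6
eef_pos: [0.5275, -0.3302, 0.1165]
eef_rot: [0.002, 0.685, 0.728, 0.0]
wrist_force: [0.7, 0.3, -0.8]
opening: 0.49
t 9.6 p [ 0.5275 -0.3302  0.1165] yaw_y 3.46 tilt z [ 0.0036 -0.0026 -1.    ] F [ 0.7  0.3 -0.8] op 0.49
```

View pics/j_wrist.png

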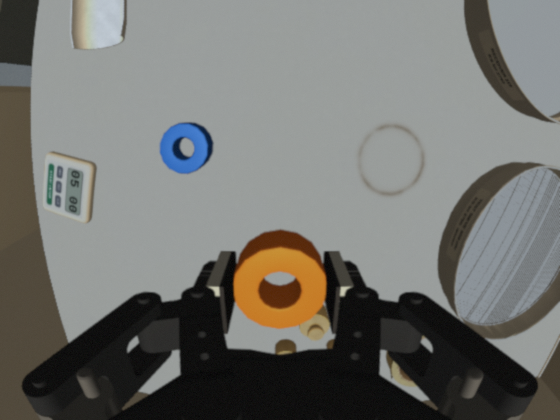

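View pics/j_side.png

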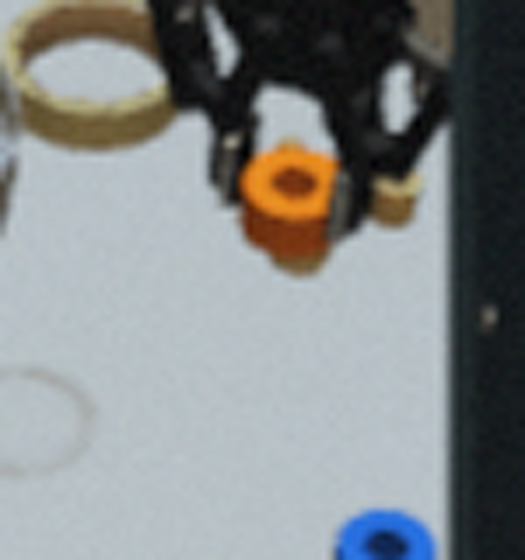

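The ring is held between the pads at (281,283), opening 0.49. Next I'll find its centre relative to the TCP.

Run:
```python
from h import *
p,M=st(); c=imaging.camera("wrist"); im=c["pixels"]
hsv=cv2.cvtColor(im,cv2.COLOR_BGR2HSV)
m=cv2.inRange(hsv,(5,150,185),(20,255,255)); m[:, :200]=0;m[:,360:]=0;m[:200]=0
ct,_=cv2.findContours(m,cv2.RETR_CCOMP,cv2.CHAIN_APPROX_NONE)
for k in sorted(ct,key=len)[-3:]:
    if len(k)>20:
        z=p[2]+.0457
        W=np.array([onz(c,*q[0],z,True)[:2] for q in k])
        A=np.c_[2*W,np.ones(len(W))]; s=np.linalg.lstsq(A,(W**2).sum(1),rcond=None)[0]
        r=np.sqrt(s[2]+s[0]**2+s[1]**2); res=np.hypot(*(W-s[:2]).T)-r
        d=M.T@np.array([s[0]-p[0],s[1]-p[1],z-p[2]])
        print("circle centre",s[:2].round(4),"diam",2*r*1000,"rms",res.std()*1000,"tool offset",d.round(4))
cv2.imwrite("pics/k.png",m[200:340,200:360])
```

```text
t 9.7 p [ 0.5254 -0.3283  0.1123] yaw_y 3.46 tilt z [-0.0014  0.0021 -1.    ] F [ 0.9  0.1 -0.6] op 0.489
circle centre [ 0.5256 -0.3323] diam 20.901299583122356 rms 0.15119615702296646 tool offset [-0.0039 -0.0002 -0.0457]
circle centre [ 0.5256 -0.3322] diam 41.2434968149894 rms 0.22838896740131767 tool offset [-0.0037 -0.0002 -0.0457]
```

View pics/k.png

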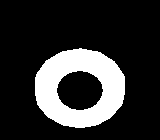

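The ring's centre is 3.8 mm towards -x (tool) from the TCP line, and the circle fits have under 0.25 mm rms. Carrying it towards the post now.

```bash
python3 -m pendant '[[[0.12,0.034,-0.03,0,0,0],[0.255,0.034,-0.01,0,0,0],[0.255,0.034,0,0,0,0],[0.255,0.034,0,0,0,0],[0.255,0.034,0,0,0,0],[0.255,0.034,0,0,0,0],[0.255,0.034,0,0,0,0],[0.255,0.034,0,0,0,0],[0.13,0,0,0,0,0],[0,0,0,0,0,0],[0,0,0,0,0,0]]]'
cat > m.py <<'E'
from h import *
def ringcentre(c,p,M,h=.0457):
    hsv=cv2.cvtColor(c["pixels"],cv2.COLOR_BGR2HSV)
    m=cv2.inRange(hsv,(5,150,185),(20,255,255)); m[:, :200]=0;m[:,360:]=0;m[:200]=0
    ct,_=cv2.findContours(m,cv2.RETR_CCOMP,cv2.CHAIN_APPROX_NONE); o=[]
    for k in sorted(ct,key=len)[-2:]:
        W=np.array([onz(c,*q[0],p[2]+h,True)[:2] for q in k])
        s=np.linalg.lstsq(np.c_[2*W,np.ones(len(W))],(W**2).sum(1),rcond=None)[0]; o.append(s[:2])
        print("ring",s[:2].round(4),"d",(2000*np.sqrt(s[2]+s[0]**2+s[1]**2)).round(1))
    return np.mean(o,0)
E
python3 - <<'E'
from m import *
import pickle
c=imaging.camera("wrist"); p,M=st(); pickle.dump((c,p,M),open("k.pkl","wb")); ringcentre(c,p,M)
cv2.imwrite("pics/l_wrist.png",c["pixels"])
E
```

```text
time_s: 11.12
eef_pos: [0.5434, 0.1082, 0.111]
eef_rot: [-0.015, 0.684, 0.729, -0.004]
wrist_force: [-0.3, -0.2, -0.2]
opening: 0.488
t 11.18 p [0.5433 0.1079 0.1109] yaw_y 3.65 tilt z [-0.0264  0.015  -0.9995] F [-1.5 -0.   1. ] op 0.487
ring [0.5446 0.1038] d 20.2
ring [0.5445 0.1039] d 41.5
```

View pics/l_wrist.png

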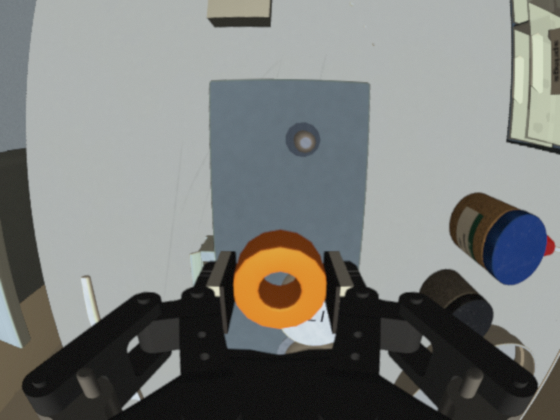

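Run:
```python
from m import *
import pickle
c,p,M=pickle.load(open("k.pkl","rb"))
im=c["pixels"][110:180,270:340]; cv2.imwrite("pics/l2.png",cv2.resize(im,None,fx=8,fy=8,interpolation=cv2.INTER_CUBIC))
print(onz(c,306,143,.085,True),onz(c,303,139,.045,True)); delta([.555,.169,.11],3.2)
```

```text
[0.55517766 0.16539532 0.085     ] [0.55511931 0.16589894 0.045     ]
t 11.18 p [0.5433 0.1079 0.1109] yaw_y 3.65 tilt z [-0.0264  0.015  -0.9995] F [-1.5 -0.   1. ] op 0.487
tool units to go [0.301 0.078 0.008]
turn units [-0.0081 -0.0053  0.0024]
```

View pics/l2.png

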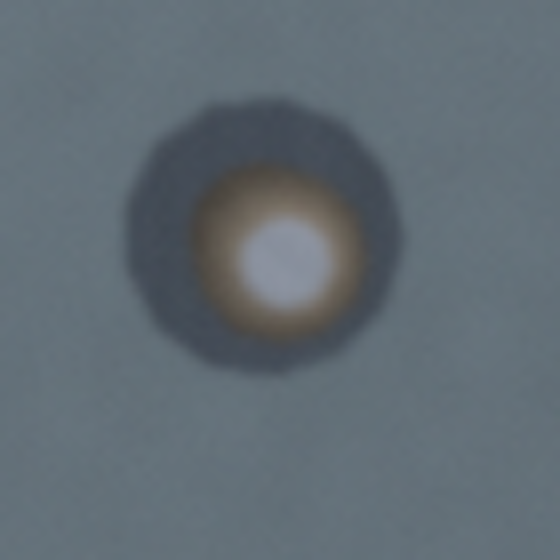

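The post top is at (305.7,142.5) and its base ring at (303,139.6). Both give post ≈ (0.5551,0.1657), within 1 mm of the earlier view. Aligning over it and levelling the tool.

```bash
python3 -m pendant '[[[0.15,0.04,0.0,-0.008,-0.005,0.002],[0.15,0.04,0.0,0,0,0],[0,0,0,0,0,0],[0,0,0,0,0,0]]]'
python3 - <<'E'
from m import *
c=imaging.camera("wrist"); delta([.5549,.1695,.085],3.2); p,M=st(); print(ringcentre(c,p,M))
E
```

```text
time_s: 11.68
eef_pos: [0.5562, 0.1651, 0.1104]
eef_rot: [-0.0, 0.689, 0.724, -0.001]
wrist_force: [0.2, 0.2, -0.9]
opening: 0.485
t 11.72 p [0.5563 0.165  0.1104] yaw_y 2.83 tilt z [-1.2e-03 -7.0e-04 -1.0e+00] F [-0.6  0.4 -0.5] op 0.488
tool units to go [ 0.023 -0.006  0.127]
turn units [-0.0004  0.0002 -0.002 ]
t 11.72 p [0.5563 0.165  0.1104] yaw_y 2.83 tilt z [-1.2e-03 -7.0e-04 -1.0e+00] F [-0.6  0.4 -0.5] op 0.488
ring [0.5564 0.1613] d 20.4
ring [0.5564 0.1614] d 41.7
[0.55636648 0.16134918]
```

```bash
python3 -m pendant '[[[0.022,-0.006,0.05,0,0,0],[0,0,0.04,0,0,0],[0,0,0,0,0,0],[0,0,0,0,0,0]]]'
python3 - <<'E'
from m import *
c=imaging.camera("wrist"); delta([.5549,.1695,.06],3.2); p,M=st(); print(ringcentre(c,p,M)-[.5551,.1657])
cv2.imwrite("pics/m_wrist.png",c["pixels"])
c=imaging.camera("scene"); cv2.imwrite("pics/m_scene.png",cv2.resize(c["pixels"][160:260,160:260],None,fx=6,fy=6,interpolation=cv2.INTER_CUBIC))
E
```

```text
time_s: 12.22
eef_pos: [0.5543, 0.1673, 0.0904]
eef_rot: [-0.001, 0.691, 0.723, -0.001]
wrist_force: [0.3, 0.3, 0.9]
opening: 0.487
t 12.28 p [0.5542 0.1673 0.0904] yaw_y 2.66 tilt z [-0.0029 -0.0012 -1.    ] F [-0.3 -0.4  0.3] op 0.486
tool units to go [0.011 0.004 0.152]
turn units [-0.0009  0.0003 -0.003 ]
t 12.28 p [0.5542 0.1673 0.0904] yaw_y 2.66 tilt z [-0.0029 -0.0012 -1.    ] F [-0.3 -0.4  0.3] op 0.486
ring [0.5544 0.1635] d 20.4
ring [0.5544 0.1636] d 41.7
[-0.00068077 -0.00214521]
```

View pics/m_wrist.png

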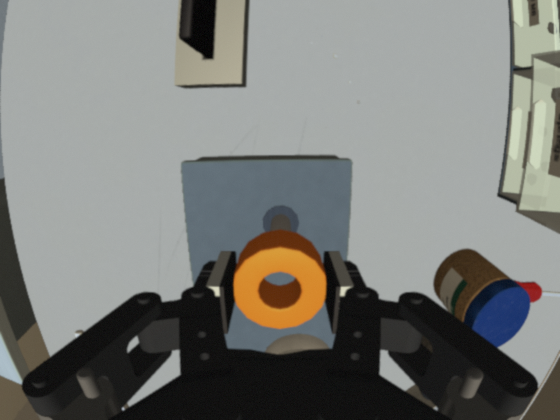

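View pics/m_scene.png

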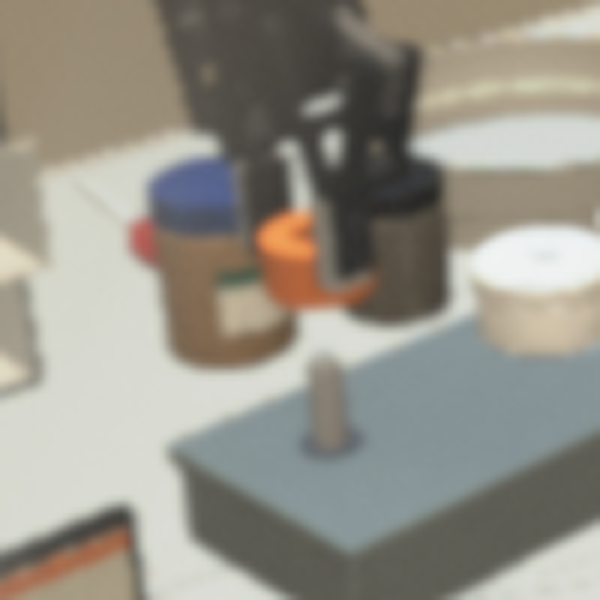

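The scene view shows the ring above the post at about (315,258), with the post tip at (325,355). Small correction, then lower.

```bash
python3 -m pendant '[[[0.011,0.004,0.05,-0.0009,0,-0.003],[0,0,0.04,0,0,0],[0,0,0,0,0,0],[0,0,0,0,0,0]]]'
python3 - <<'E'
from m import *
c=imaging.camera("wrist"); delta([.5549,.1695,.06],3.2); p,M=st(); print(ringcentre(c,p,M)-[.5551,.1657])
c=imaging.camera("scene"); a=cv2.resize(c["pixels"][180:250,170:240],None,fx=5,fy=5,interpolation=cv2.INTER_CUBIC)
c=imaging.camera("side"); b=cv2.resize(c["pixels"][220:290,200:270],None,fx=5,fy=5,interpolation=cv2.INTER_CUBIC)
cv2.imwrite("pics/n.png",np.hstack([a,b]))
E
```

```text
time_s: 12.82
eef_pos: [0.5551, 0.1699, 0.0713]
eef_rot: [0.0, 0.687, 0.727, -0.0]
wrist_force: [0.4, 0.3, -0.4]
opening: 0.488
t 12.88 p [0.5551 0.1699 0.0713] yaw_y 3.26 tilt z [ 5.e-04 -9.e-04 -1.e+00] F [ 0.6  0.2 -0. ] op 0.489
tool units to go [-0.002 -0.001  0.057]
turn units [0.0002 0.0003 0.0003]
t 12.88 p [0.5551 0.1699 0.0713] yaw_y 3.26 tilt z [ 5.e-04 -9.e-04 -1.e+00] F [ 0.6  0.2 -0. ] op 0.489
ring [0.5551 0.1661] d 20.4
ring [0.5551 0.1662] d 41.7
[3.28154627e-05 4.88487898e-04]
```

View pics/n.png

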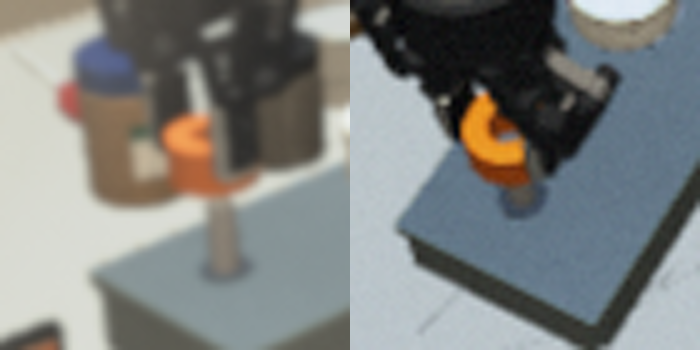

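Both views show the ring just above the post tip and in line with it, with the error at or under 0.5 mm. Lowering it over the post.

```bash
python3 -m pendant '[[[-0.002,0,0.05,0,0,0],[0,0,0.03,0,0,0],[0,0,0,0,0,0]]]'; python3 -m pendant '[[[0,0,0.05,0,0,0],[0,0,0.05,0,0,0],[0,0,0,0,0,0]]]'
python3 - <<'E'
from m import *
c=imaging.camera("wrist"); delta([.5551,.1695,.026],3.2); p,M=st(); print(ringcentre(c,p,M)-[.5551,.1657])
c=imaging.camera("scene"); a=cv2.resize(c["pixels"][180:250,170:240],None,fx=5,fy=5,interpolation=cv2.INTER_CUBIC)
c=imaging.camera("side"); b=cv2.resize(c["pixels"][220:290,200:270],None,fx=5,fy=5,interpolation=cv2.INTER_CUBIC)
cv2.imwrite("pics/n2.png",np.hstack([a,b]))
E
```

```text
time_s: 13.35
eef_pos: [0.5553, 0.1694, 0.0545]
eef_rot: [0.001, 0.687, 0.727, 0.0]
wrist_force: [-0.0, -0.5, 0.0]
opening: 0.486
time_s: 13.72
eef_pos: [0.555, 0.1693, 0.0328]
eef_rot: [0.001, 0.687, 0.727, -0.0]
wrist_force: [-0.1, 1.0, -0.6]
opening: 0.486
t 13.78 p [0.5554 0.1694 0.0333] yaw_y 3.25 tilt z [ 1.3e-03 -9.0e-04 -1.0e+00] F [0.4 0.7 0.1] op 0.491
tool units to go [ 0.001 -0.002  0.036]
turn units [0.0004 0.0003 0.0003]
t 13.78 p [0.5554 0.1694 0.0333] yaw_y 3.25 tilt z [ 1.3e-03 -9.0e-04 -1.0e+00] F [0.4 0.7 0.1] op 0.491
ring [0.5551 0.1659] d 20.3
ring [0.5551 0.1659] d 41.5
[-3.86685670e-05  2.11931548e-04]
```

View pics/n2.png

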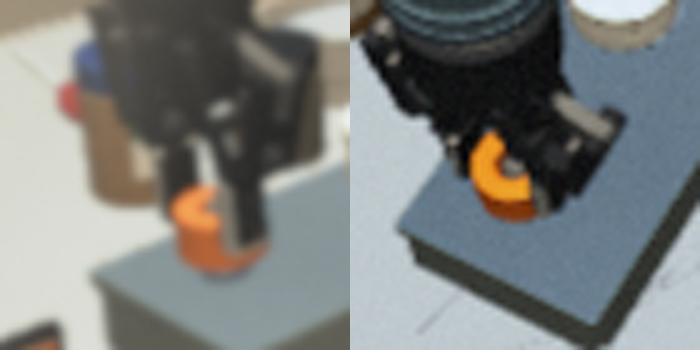

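The ring is threaded on the post, with the post visible through the hole in the side view and no contact force. Lowering the last few millimetres, releasing and lifting.

```bash
python3 -m pendant '[[[0,-0.001,0.037,0,0,0],[0,0,0.006,0,0,0],[0,0,0,0,0,0]]]'; python3 -m pendant '[[[0,0,0,0,0,0],[0,0,0,0,0,0],[0,0,0,0,0,0]]]' 0.3; python3 -m pendant '[[[0,0,-0.1,0,0,0],[0,0,-0.2,0,0,0],[0,0,-0.2,0,0,0],[0,0,-0.15,0,0,0],[0,0,0,0,0,0]]]'
python3 - <<'E'
from m import *
delta([.52,.23,.13],1.5)
w=imaging.camera("wrist"); cv2.imwrite("pics/o_wrist.png",w["pixels"])
c=imaging.camera("scene"); a=cv2.resize(c["pixels"][180:250,170:240],None,fx=5,fy=5,interpolation=cv2.INTER_CUBIC)
c=imaging.camera("side"); b=cv2.resize(c["pixels"][220:290,200:270],None,fx=5,fy=5,interpolation=cv2.INTER_CUBIC)
cv2.imwrite("pics/o.png",np.hstack([a,b]))
E
```

```text
time_s: 14.25
eef_pos: [0.5565, 0.1695, 0.0256]
eef_rot: [0.002, 0.687, 0.727, 0.001]
wrist_force: [0.6, 0.9, -0.1]
opening: 0.487
time_s: 14.62
eef_pos: [0.5568, 0.1695, 0.026]
eef_rot: [0.002, 0.687, 0.727, 0.001]
wrist_force: [-0.6, -0.1, -0.1]
opening: 0.697
time_s: 15.25
eef_pos: [0.5573, 0.1698, 0.1661]
eef_rot: [0.003, 0.687, 0.727, 0.003]
wrist_force: [-0.1, 0.7, -0.4]
opening: 0.702
t 15.25 p [0.5573 0.1698 0.1661] yaw_y 3.26 tilt z [ 9.4e-03 -1.0e-04 -1.0e+00] F [-0.1  0.7 -0.4] op 0.702
tool units to go [ 0.311 -0.171  0.179]
turn units [0.003  0.0002 0.0098]
```

View pics/o.png

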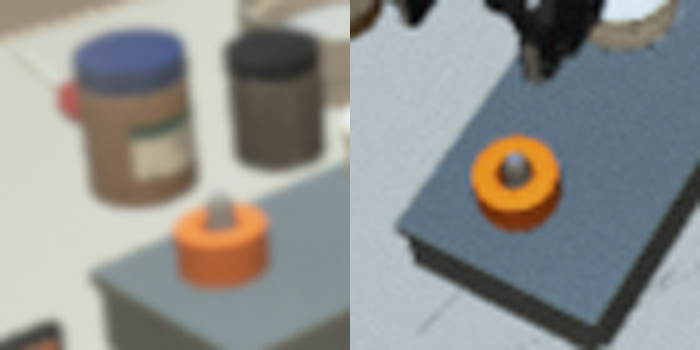

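View pics/o_wrist.png

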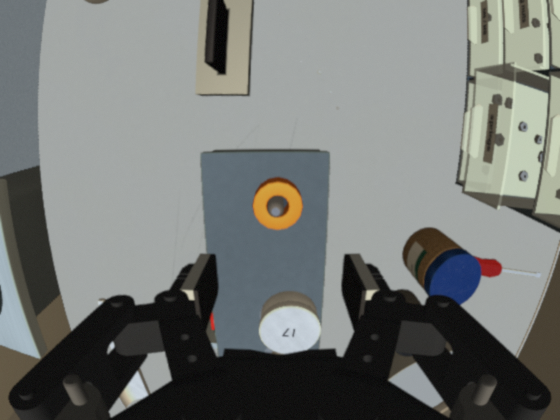

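The orange ring lies flat on the deck with the post through it in both views. Next I'll move to look at the holder.

```bash
python3 -m pendant '[[[0.14,-0.093,0.04,0.003,0,0.005],[0.14,-0.093,0.04,0,0,0.005],[0.14,-0.093,0.04,0,0,0],[0,0,0,0,0,0],[0,0,0,0,0,0]]]' 0.4
python3 - <<'E'
from m import *
import pickle
c=imaging.camera("wrist"); p,M=st(); pickle.dump((c,p,M),open("q.pkl","wb")); cv2.imwrite("pics/q_wrist.png",c["pixels"])
print(proj(c,[.499,.313,.09],True).round(0))
E
```

```text
time_s: 16.02
eef_pos: [0.4889, 0.251, 0.1292]
eef_rot: [-0.006, 0.699, 0.715, -0.009]
wrist_force: [0.2, 0.6, 0.5]
opening: 0.603
t 16.07 p [0.4888 0.2509 0.1292] yaw_y 1.27 tilt z [-0.0217 -0.0047 -0.9998] F [0.4 0.4 0.1] op 0.601
[299. 132.]
```

View pics/q_wrist.png

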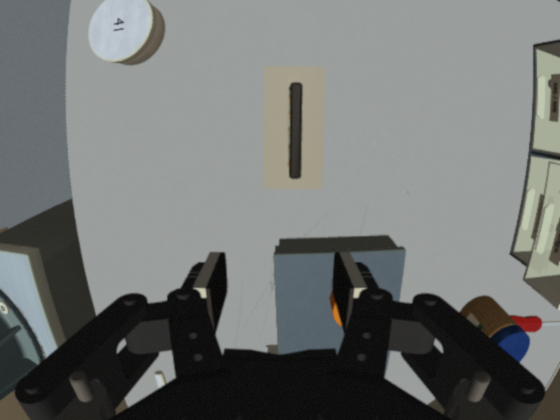

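The wrist view is almost straight down on the holder. Its top edge runs from (296,83) to (295,179), and the stand spans (264,67) to (324,188).

Run:
```python
from m import *
import pickle
c,p,M=pickle.load(open("q.pkl","rb"))
cv2.imwrite("pics/q2.png",cv2.resize(c["pixels"][60:195,255:335],None,fx=4.4,fy=4.4,interpolation=cv2.INTER_CUBIC))
```

```text
(no output)
```

View pics/q2.png

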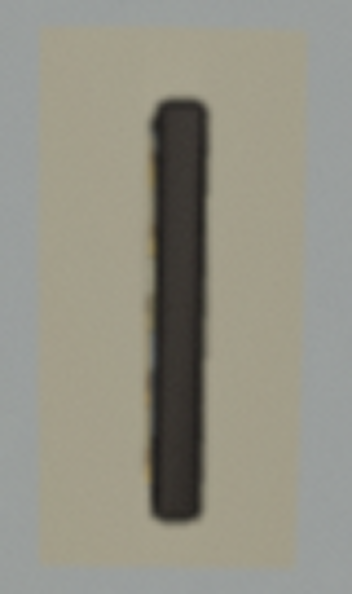

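Run:
```python
from m import *
import pickle
c,p,M=pickle.load(open("q.pkl","rb"))
f=lambda x,y:((x+.5)/4.4-.5+255,(y+.5)/4.4-.5+60)
H=np.array([onz(c,*f(*q),.09,True)[:2] for q in [(160,100),(207,100),(152,520),(200,520)]]); print(H.round(4),H.mean(0).round(4))
S=np.array([onz(c,*f(*q),.03,True)[:2] for q in [(40,28),(306,30),(38,566),(296,566)]]); print(S.round(4),S.mean(0).round(4))
for A in(H,S):
    d=(A[0]+A[1]-A[2]-A[3])/2; print("len",np.linalg.norm(d),"yaw",np.degrees(np.arctan2(-d[0],d[1])))
```

```text
[[0.4931 0.3456]
 [0.4999 0.3458]
 [0.4936 0.2827]
 [0.5008 0.2829]] [0.4969 0.3142]
[[0.471  0.3655]
 [0.5208 0.3667]
 [0.4723 0.2615]
 [0.5228 0.2629]] [0.4967 0.3141]
len 0.06295796838287775 yaw 0.6199045077201566
len 0.1038989756684772 yaw 0.9330818217379682
```

Holder centre is (0.4969,0.3142), length 63 mm and yaw about 0.6–0.9°, which agrees with the stand centre. Card side faces -x. Moving above it.

Run:
```python
from h import *
delta([.4969,.3142,.1],0.9)
```

```text
t 16.07 p [0.4888 0.2509 0.1292] yaw_y 1.27 tilt z [-0.0217 -0.0047 -0.9998] F [0.4 0.4 0.1] op 0.601
tool units to go [0.316 0.051 0.143]
turn units [-0.0069  0.0014  0.0021]
```

```bash
python3 -m pendant '[[[0.16,0.025,0.06,-0.007,0.001,0.002],[0.16,0.025,0.06,0,0,0],[0,0,0,0,0,0],[0,0,0,0,0,0]]]'
python3 - <<'E'
from h import *
delta([.4969,.3142,.1],0.9)
c=imaging.camera("wrist"); cv2.imwrite("pics/r_wrist.png",c["pixels"])
E
```

```text
time_s: 16.58
eef_pos: [0.5007, 0.3127, 0.1044]
eef_rot: [0.001, 0.703, 0.711, -0.0]
wrist_force: [-0.2, -0.1, 0.3]
opening: 0.601
t 16.57 p [0.5007 0.3127 0.1044] yaw_y 0.59 tilt z [ 0.0018 -0.0021 -1.    ] F [-0.2 -0.1  0.3] op 0.601
tool units to go [ 0.008 -0.019  0.022]
turn units [ 0.0006  0.0007 -0.0017]
```

View pics/r_wrist.png

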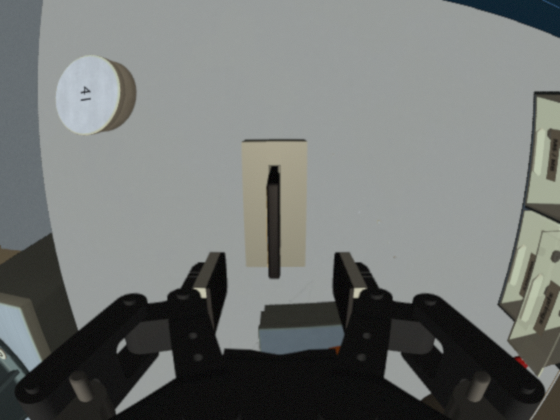

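The holder's top edge sits between the fingers, columns 267–280. Correcting x and descending.

```bash
python3 -m pendant '[[[0.008,-0.019,0.05,0.0006,0.0007,-0.0017],[0,0,0.1,0,0,0],[0,0,0.1,0,0,0],[0,0,0,0,0,0]]]'
python3 - <<'E'
from h import *
delta([.4969,.3142,.036],0.9)
c=imaging.camera("wrist"); cv2.imwrite("pics/s_wrist.png",c["pixels"])
c=imaging.camera("side"); cv2.imwrite("pics/s_side.png",cv2.resize(c["pixels"][270:360,170:270],None,fx=6,fy=6,interpolation=cv2.INTER_CUBIC))
E
```

```text
time_s: 17.12
eef_pos: [0.4971, 0.3116, 0.0531]
eef_rot: [0.0, 0.703, 0.712, 0.0]
wrist_force: [0.1, -0.8, -0.7]
opening: 0.601
t 17.12 p [0.4971 0.3116 0.0531] yaw_y 0.72 tilt z [ 6.e-04  5.e-04 -1.e+00] F [ 0.1 -0.8 -0.7] op 0.601
tool units to go [ 0.013 -0.001  0.086]
turn units [ 0.0002 -0.0002 -0.001 ]
```

View pics/s_wrist.png

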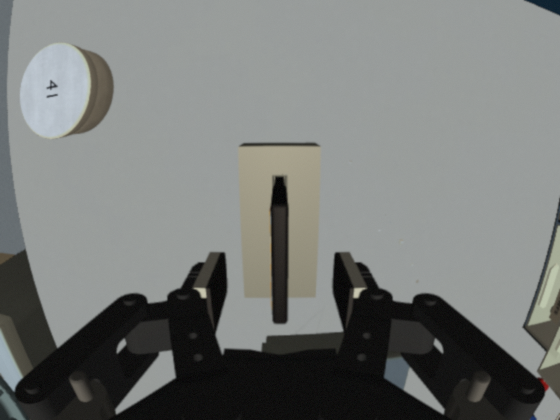

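View pics/s_side.png

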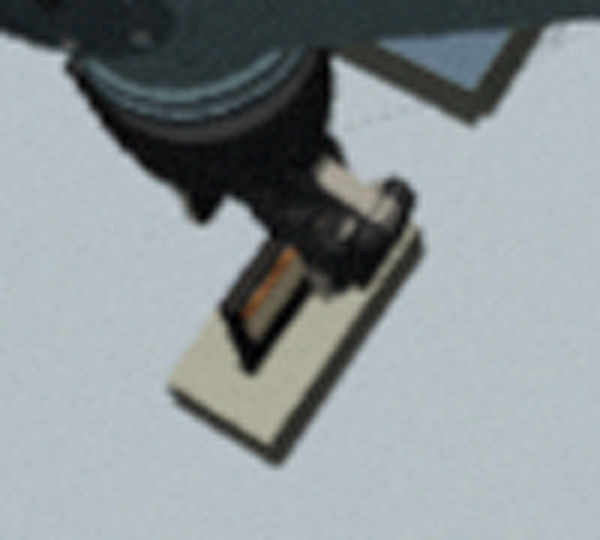

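The holder is centred between the jaws at column 280. Going down the last 16 mm and gripping.

```bash
python3 -m pendant '[[[0.013,-0.001,0.05,0,0,-0.001],[0,0,0.034,0,0,0],[0,0,0,0,0,0]]]';  python3 -m pendant '[[[0,0,0,0,0,0],[0,0,0,0,0,0],[0,0,0,0,0,0],[0,0,0,0,0,0]]]' 1
python3 - <<'E'
from h import *
delta([.4969,.3142,.036],0.9)
c=imaging.camera("wrist"); cv2.imwrite("pics/t_wrist.png",c["pixels"])
E
```

```text
time_s: 17.6
eef_pos: [0.4998, 0.3156, 0.0391]
eef_rot: [0.001, 0.701, 0.713, 0.004]
wrist_force: [-0.1, 0.2, 0.3]
opening: 0.597
time_s: 18.1
eef_pos: [0.4984, 0.3158, 0.0396]
eef_rot: [0.001, 0.701, 0.713, 0.002]
wrist_force: [-0.9, -0.5, -0.6]
opening: 0.075
t 18.1 p [0.4984 0.3158 0.0396] yaw_y 0.94 tilt z [ 0.0043  0.0027 -1.    ] F [-0.9 -0.5 -0.6] op 0.075
tool units to go [-0.008 -0.008  0.018]
turn units [ 0.0014 -0.0009  0.0002]
```

View pics/t_wrist.png

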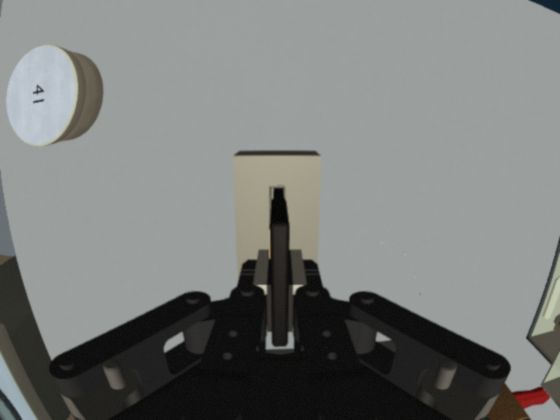

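Gripped, opening 0.075. The lower end is about 29.6 mm below the reported TCP, with the tips roughly 52 mm above it. Lifting straight out.

```bash
python3 -m pendant '[[[0,0,-0.08,0,0,0],[0,0,-0.13,0.001,-0.001,0],[0,0,-0.17,0,0,0],[0,0,-0.06,0,0,0],[0,0,0,0,0,0]]]'
python3 - <<'E'
from h import *
delta([.4865,-.04,.125],3.2)
c=imaging.camera("wrist"); cv2.imwrite("pics/u_wrist.png",c["pixels"])
c=imaging.camera("scene"); cv2.imwrite("pics/u_scene.png",cv2.resize(c["pixels"][170:310,110:290],None,fx=4,fy=4,interpolation=cv2.INTER_CUBIC))
E
```

```text
time_s: 18.77
eef_pos: [0.5003, 0.3158, 0.1333]
eef_rot: [0.002, 0.701, 0.713, 0.003]
wrist_force: [-1.3, 0.3, 0.1]
opening: 0.079
t 18.77 p [0.5003 0.3158 0.1333] yaw_y 0.92 tilt z [ 6.5e-03  7.0e-04 -1.0e+00] F [-1.3  0.3  0.1] op 0.079
tool units to go [-1.778 -0.098  0.04 ]
turn units [ 0.0021 -0.0001 -0.0127]
```

View pics/u_wrist.png

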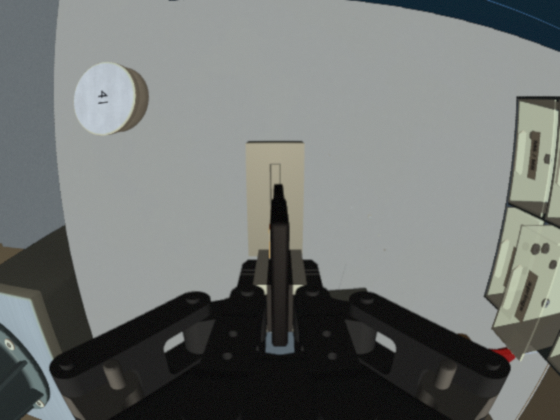

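View pics/u_scene.png

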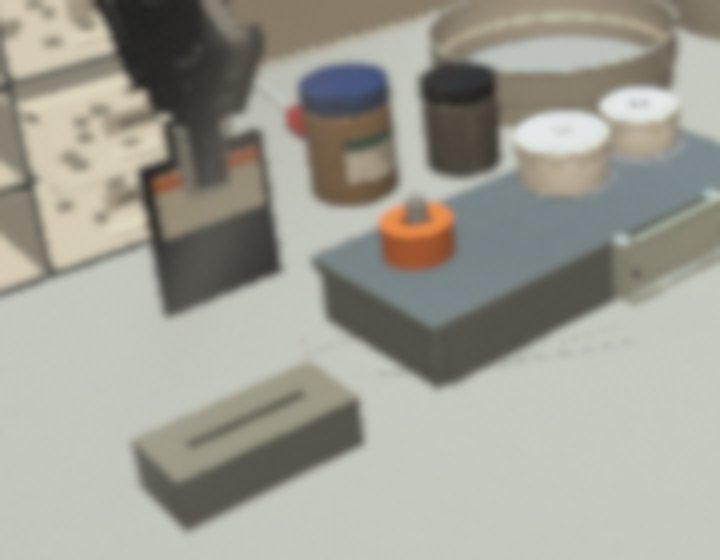

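The holder is out of the stand and upright, card forward with the orange band at the top. Estimating its offset in the hand, then carrying it on.

```bash
python3 - <<'E'
from h import *
c=imaging.camera("wrist"); p,M=st()
cv2.imwrite("pics/u2.png",cv2.resize(c["pixels"][170:360,245:315],None,fx=3,fy=3,interpolation=cv2.INTER_CUBIC))
for s in (-.032,.032):
  for x in (-.004,.004): print(s,x,[proj(c,p+M@[s,x,z],True).round(1).tolist() for z in (.0296,-.0064,-.0504)])
E
python3 -m pendant '[[[-0.15,-0.012,0.01,0.002,0,-0.006],[-0.225,-0.012,0,0,0,-0.006],[-0.225,-0.012,0,0,0,0],[-0.225,-0.012,0,0,0,0],[-0.225,-0.012,0,0,0,0],[-0.225,-0.012,0,0,0,0],[-0.225,-0.012,0,0,0,0],[-0.2,-0.012,0,0,0,0],[0,0,0,0,0,0],[0,0,0,0,0,0]]]'
python3 - <<'E'
from h import *
delta([.4865,-.04,.125],3.2)
c=imaging.camera("wrist"); cv2.imwrite("pics/v_wrist.png",c["pixels"])
E
```

```text
t 18.93 p [0.499  0.3153 0.1311] yaw_y 0.91 tilt z [ 2.7e-03 -7.0e-04 -1.0e+00] F [-0.2  0.1 -0.7] op 0.08
-0.032 -0.004 [[273.3, 270.6], [272.3, 297.5], [270.6, 344.2]]
-0.032 0.004 [[284.7, 270.6], [285.7, 297.5], [287.2, 344.2]]
0.032 -0.004 [[272.7, 180.1], [271.4, 193.0], [268.8, 218.2]]
0.032 0.004 [[285.2, 180.1], [286.5, 193.0], [288.8, 218.2]]
time_s: 20.18
eef_pos: [0.4878, -0.0346, 0.116]
eef_rot: [-0.009, 0.687, 0.727, -0.009]
wrist_force: [-0.5, 0.3, -1.1]
opening: 0.074
t 20.18 p [ 0.4878 -0.0346  0.116 ] yaw_y 3.21 tilt z [-2.530e-02  4.000e-04 -9.997e-01] F [-0.5  0.3 -1.1] op 0.074
tool units to go [-0.026 -0.009 -0.045]
turn units [-0.008  -0.0006  0.0001]
```

View pics/u2.png

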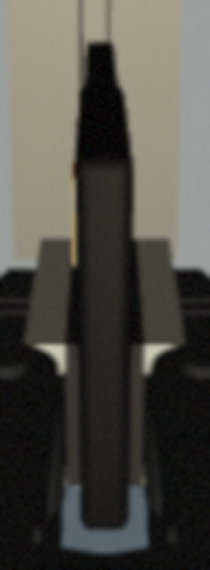

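View pics/v_wrist.png

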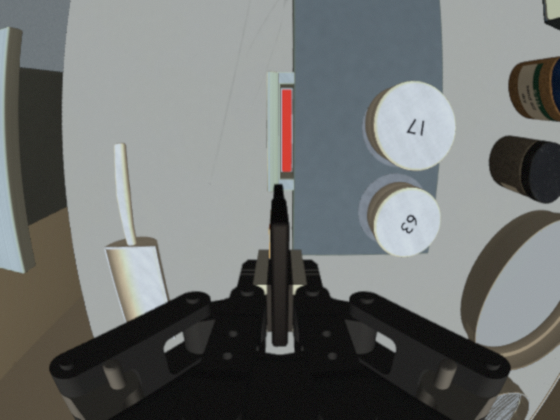

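The tongue sits about 2 mm towards -x (tool) in the hand and is upright in the jaws. The slot's red strip is at (287,130), between the end blocks at rows 78 and 185. Zooming in on it.

Run:
```python
from h import *
import pickle
c=imaging.camera("wrist"); p,M=st(); pickle.dump((c,p,M),open("w.pkl","wb"))
cv2.imwrite("pics/w.png",cv2.resize(c["pixels"][60:200,255:335],None,fx=4.2,fy=4.2,interpolation=cv2.INTER_CUBIC))
hsv=cv2.cvtColor(c["pixels"],cv2.COLOR_BGR2HSV); m=cv2.inRange(hsv,(0,150,100),(8,255,255))|cv2.inRange(hsv,(172,150,100),(180,255,255))
for s,ce in blobs(m,100): 
    print(s,ce,onz(c,*ce,.022,True).round(4))
    x,y,w,h,_=s; print([onz(c,x+w/2-.5,y-.5,.022,True).round(4),onz(c,x+w/2-.5,y+h-.5,.022,True).round(4)])
```

```text
t 20.27 p [ 0.488  -0.0341  0.1163] yaw_y 3.3 tilt z [-2.490e-02  1.000e-04 -9.997e-01] F [ 1.4 -0.2 -0.6] op 0.077
[283, 90, 8, 82, 650] [286.49, 130.5] [0.4875 0.0267 0.022 ]
[array([0.4855, 0.0605, 0.022 ]), array([ 0.4896, -0.0074,  0.022 ])]
```

View pics/w.png

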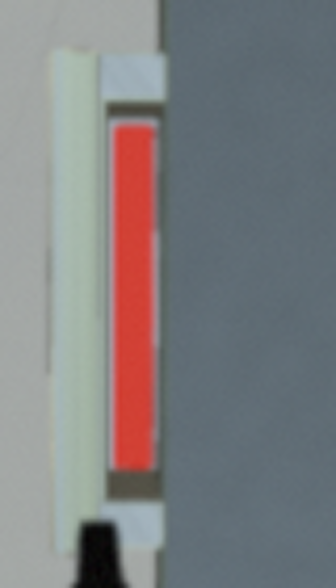

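Run:
```python
from h import *
import pickle
c,p,M=pickle.load(open("w.pkl","rb")); print(onz(c,286.6,131.3,.045,True)); delta([.4875,.0287,.112],3.3)
```

```text
[0.48767456 0.02697305 0.045     ]
t 20.27 p [ 0.488  -0.0341  0.1163] yaw_y 3.3 tilt z [-2.490e-02  1.000e-04 -9.997e-01] F [ 1.4 -0.2 -0.6] op 0.077
tool units to go [0.314 0.016 0.022]
turn units [-0.0079 -0.0005 -0.    ]
```

```bash
python3 -m pendant '[[[0.157,0.008,0.01,-0.008,0,0],[0.157,0.008,0.01,0,0,0],[0,0,0,0,0,0],[0,0,0,0,0,0]]]'
python3 - <<'E'
from h import *
delta([.4876,.0287,.112],3.3)
E
```

```text
time_s: 20.78
eef_pos: [0.4871, 0.0337, 0.1118]
eef_rot: [-0.0, 0.684, 0.729, 0.001]
wrist_force: [-0.1, -0.1, -0.7]
opening: 0.078
t 20.77 p [0.4871 0.0337 0.1118] yaw_y 3.62 tilt z [ 5.0e-04  1.8e-03 -1.0e+00] F [-0.1 -0.1 -0.7] op 0.078
tool units to go [-0.025  0.001 -0.001]
turn units [ 0.0002 -0.0006  0.0018]
```

```bash
python3 -m pendant '[[[-0.025,0.001,0.05,0,0,0.002],[0,0,0.05,0,0,0],[0,0,0,0,0,0],[0,0,0,0,0,0]]]'
python3 - <<'E'
from h import *
delta([.4876,.0287,.08],3.3)
c=imaging.camera("wrist"); p,M=st(); print("tongue end (+y edge mid)",proj(c,p+M@[.030,0,.0296],True), "slot +y end",proj(c,[.4856,.0626,.045],True))
cv2.imwrite("pics/x.png",cv2.resize(c["pixels"][130:270,230:330],None,fx=4,fy=4,interpolation=cv2.INTER_CUBIC))
c=imaging.camera("scene"); a=cv2.resize(c["pixels"][180:260,220:320],None,fx=4,fy=4,interpolation=cv2.INTER_CUBIC)
c=imaging.camera("side"); b=cv2.resize(c["pixels"][190:270,230:330],None,fx=4,fy=4,interpolation=cv2.INTER_CUBIC)
cv2.imwrite("pics/x2.png",np.hstack([a,b]))
E
```

```text
time_s: 21.28
eef_pos: [0.4875, 0.0269, 0.0898]
eef_rot: [-0.001, 0.688, 0.726, 0.0]
wrist_force: [0.0, 0.5, -0.5]
opening: 0.082
t 21.27 p [0.4875 0.0269 0.0898] yaw_y 3.12 tilt z [-6.0e-04  1.6e-03 -1.0e+00] F [ 0.   0.5 -0.5] op 0.082
tool units to go [0.009 0.001 0.049]
turn units [-0.0001 -0.0005 -0.001 ]
t 21.32 p [0.4874 0.0269 0.0898] yaw_y 3.13 tilt z [-6.0e-04  1.6e-03 -1.0e+00] F [-0.7 -0.4 -0.9] op 0.075
tongue end (+y edge mid) [279.63323644 183.05566106] slot +y end [279.84168463 170.40759899]
```

View pics/x.png

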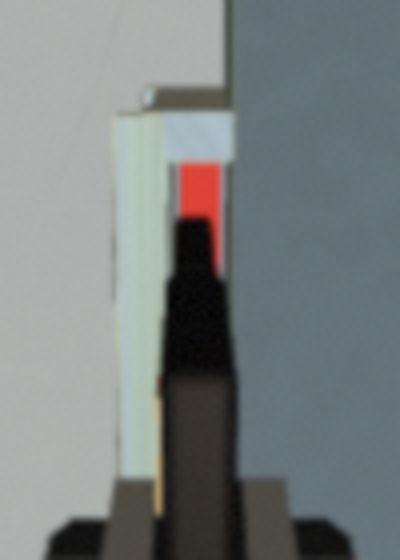

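View pics/x2.png

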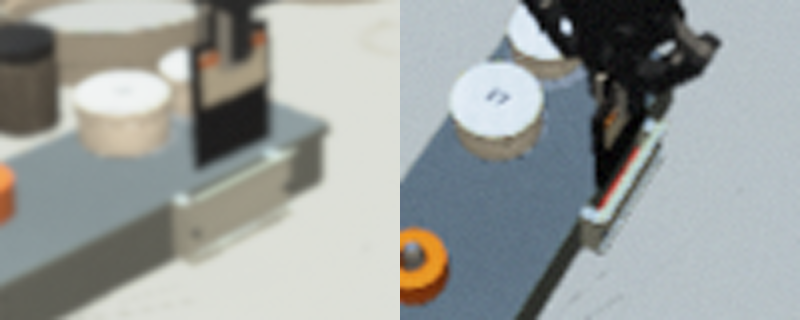

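The tongue is centred at crop column 193 against the slot at 198, so it is about 0.8 mm too far forward. It should also go about 2.5 mm towards +y. Correcting, then lowering to the mouth.

```bash
python3 -m pendant '[[[0.013,0.005,0.0,0,0,-0.001],[0,0,0.04,0,0,0],[0,0,0,0,0,0],[0,0,0,0,0,0]]]'
python3 - <<'E'
from h import *
delta([.4882,.0295,.06],3.3)
c=imaging.camera("wrist")
cv2.imwrite("pics/y.png",cv2.resize(c["pixels"][130:270,230:330],None,fx=4,fy=4,interpolation=cv2.INTER_CUBIC))
c=imaging.camera("scene"); a=cv2.resize(c["pixels"][180:260,220:320],None,fx=4,fy=4,interpolation=cv2.INTER_CUBIC)
c=imaging.camera("side"); b=cv2.resize(c["pixels"][190:270,230:330],None,fx=4,fy=4,interpolation=cv2.INTER_CUBIC)
cv2.imwrite("pics/y2.png",np.hstack([a,b]))
E
```

```text
time_s: 21.92
eef_pos: [0.4889, 0.03, 0.0819]
eef_rot: [-0.0, 0.686, 0.728, 0.001]
wrist_force: [-0.2, -0.1, -0.2]
opening: 0.078
t 21.93 p [0.4889 0.03   0.0819] yaw_y 3.36 tilt z [ 0.001   0.0014 -1.    ] F [-0.2 -0.1 -0.2] op 0.078
tool units to go [-0.003 -0.004  0.11 ]
turn units [ 0.0003 -0.0004  0.0003]
```

View pics/y.png

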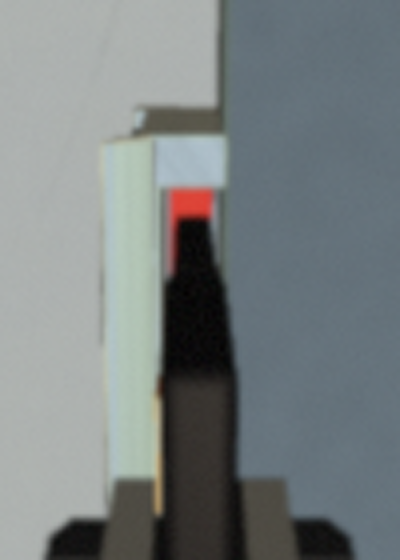

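View pics/y2.png

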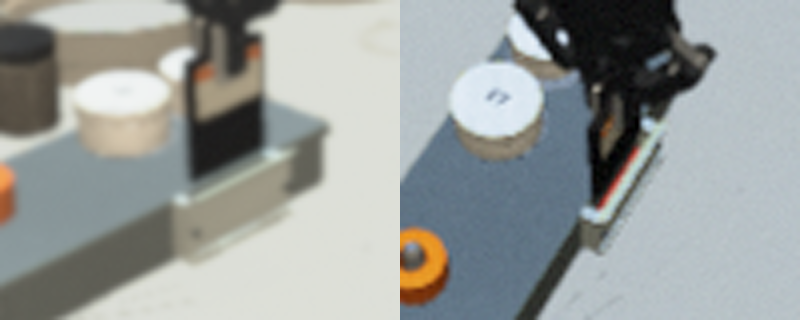

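Now the tongue is at column 194 and the slot at 191, so it is within about 0.5 mm. Trimming and entering the slot.

```bash
python3 -m pendant '[[[-0.002,-0.003,0.02,0,0,0],[0,0,0.035,0,0,0],[0,0,0.03,0,0,0],[0,0,0,0,0,0]]]'
python3 - <<'E'
from h import *
delta([.4884,.0295,.045],3.3)
c=imaging.camera("wrist")
w=cv2.resize(c["pixels"][130:250,230:330],None,fx=3,fy=3,interpolation=cv2.INTER_CUBIC)[:320]
c=imaging.camera("scene"); a=cv2.resize(c["pixels"][180:260,220:340],None,fx=4,fy=4,interpolation=cv2.INTER_CUBIC)
cv2.imwrite("pics/z.png",np.hstack([a,w]))
E
```

```text
time_s: 22.58
eef_pos: [0.488, 0.0295, 0.0636]
eef_rot: [-0.0, 0.686, 0.727, 0.001]
wrist_force: [-0.2, -0.3, -0.8]
opening: 0.077
t 22.57 p [0.488  0.0295 0.0636] yaw_y 3.34 tilt z [ 6.0e-04  1.5e-03 -1.0e+00] F [-0.2 -0.3 -0.8] op 0.077
tool units to go [-0.     0.002  0.093]
turn units [ 0.0002 -0.0004  0.0002]
```

View pics/z.png

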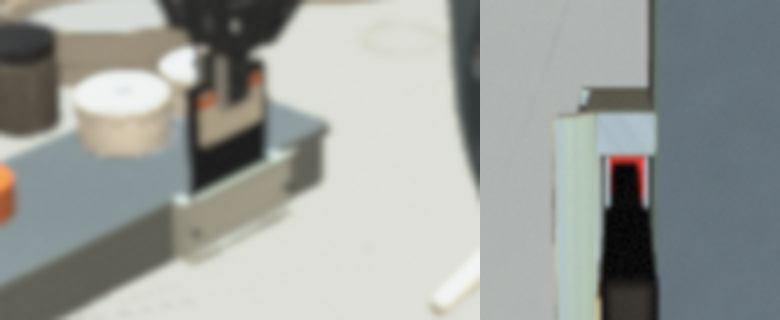

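The tongue is inside the slot behind the lip with no contact force. Lowering further, and watching the force as it reaches the strip.

```bash
python3 -m pendant '[[[0,0.001,0.035,0,0,0],[0,0,0.03,0,0,0],[0,0,0,0,0,0]]]'; python3 -m pendant '[[[0,0,0.02,0,0,0],[0,0,0.01,0,0,0],[0,0,0,0,0,0]]]'
python3 - <<'E'
from h import *
delta([.4882,.0295,.0436],3.3)
E
```

```text
time_s: 23.05
eef_pos: [0.4895, 0.0294, 0.0509]
eef_rot: [0.001, 0.686, 0.727, 0.001]
wrist_force: [-0.6, -0.5, 2.5]
opening: 0.08
time_s: 23.42
eef_pos: [0.4898, 0.0293, 0.0457]
eef_rot: [0.001, 0.686, 0.728, 0.001]
wrist_force: [-2.8, 0.1, 7.4]
opening: 0.079
t 23.43 p [0.4898 0.0293 0.0457] yaw_y 3.36 tilt z [ 3.3e-03  8.0e-04 -1.0e+00] F [-2.8  0.1  7.4] op 0.079
tool units to go [ 0.001 -0.008  0.011]
turn units [ 0.0011 -0.0002  0.0003]
```

The strip was met at TCP z ≈ 0.051 (2.5 N), now 7.4 N at 0.0457, which matches the expected spring. Trimming x and pressing on.

```bash
python3 -m pendant '[[[0,-0.007,0.012,0.001,0,0],[0,0,0.008,0,0,0],[0,0,0,0,0,0]]]';  python3 - <<'E'
from h import *
delta([.4882,.0295,.0436],3.3)
E
```

```text
time_s: 23.8
eef_pos: [0.4901, 0.0293, 0.044]
eef_rot: [0.001, 0.686, 0.728, 0.001]
wrist_force: [-3.8, -0.6, 9.2]
opening: 0.078
t 23.8 p [0.4901 0.0293 0.044 ] yaw_y 3.36 tilt z [ 3.e-03  6.e-04 -1.e+00] F [-3.8 -0.6  9.2] op 0.078
tool units to go [ 0.001 -0.009  0.002]
turn units [ 0.001  -0.0001  0.0004]
```

```bash
python3 -m pendant '[[[0,-0.015,0.02,0.001,0,0],[0,-0.005,0.02,0,0,0]]]';  python3 - <<'E'
from h import *
delta([.4882,.0295,.0436],3.3)
E
```

```text
time_s: 24.05
eef_pos: [0.491, 0.0292, 0.0431]
eef_rot: [0.003, 0.686, 0.728, 0.003]
wrist_force: [-17.2, 3.4, 48.8]
opening: 0.078
t 24.05 p [0.491  0.0292 0.0431] yaw_y 3.38 tilt z [ 7.9e-03  2.0e-04 -1.0e+00] F [-17.2   3.4  48.8] op 0.078
tool units to go [ 0.003 -0.014 -0.003]
turn units [0.0025 0.0001 0.0004]
```

It has hit the stop, z 0.0431 and force rising to 49 N, which is too hard. Easing off at once to a moderate push.

```bash
python3 -m pendant '[[[0,-0.006,0,0.002,0,0]]]';  python3 - <<'E'
from h import *
delta([.4882,.0295,.0436],3.3)
E
```

```text
time_s: 24.18
eef_pos: [0.4902, 0.0293, 0.0446]
eef_rot: [0.001, 0.686, 0.728, 0.001]
wrist_force: [-3.4, 1.0, 8.0]
opening: 0.082
t 24.18 p [0.4902 0.0293 0.0446] yaw_y 3.39 tilt z [ 2.2e-03 -1.0e-04 -1.0e+00] F [-3.4  1.   8. ] op 0.082
tool units to go [ 0.002 -0.01   0.005]
turn units [0.0007 0.0001 0.0005]
```

```bash
python3 -m pendant '[[[0,-0.006,0.009,0,0,0]]]';  python3 - <<'E'
from h import *
delta([.4882,.0295,.0436],3.3)
c=imaging.camera("wrist");st()
w=cv2.resize(c["pixels"][130:250,230:330],None,fx=3,fy=3,interpolation=cv2.INTER_CUBIC)[:320]
c=imaging.camera("scene"); a=cv2.resize(c["pixels"][180:260,220:340],None,fx=4,fy=4,interpolation=cv2.INTER_CUBIC); st()
cv2.imwrite("pics/z2.png",np.hstack([a,w]))
E
```

```text
time_s: 24.3
eef_pos: [0.4898, 0.0293, 0.044]
eef_rot: [0.001, 0.686, 0.728, 0.001]
wrist_force: [-1.0, -0.1, 8.4]
opening: 0.079
t 24.3 p [0.4898 0.0293 0.044 ] yaw_y 3.4 tilt z [ 3.8e-03 -2.0e-04 -1.0e+00] F [-1.  -0.1  8.4] op 0.079
tool units to go [ 0.002 -0.008  0.002]
turn units [0.0012 0.0001 0.0006]
t 24.35 p [0.4898 0.0293 0.0439] yaw_y 3.4 tilt z [ 4.e-03 -2.e-04 -1.e+00] F [-2.   1.1  8.6] op 0.079
t 24.4 p [0.4898 0.0292 0.0439] yaw_y 3.39 tilt z [ 4.e-03 -2.e-04 -1.e+00] F [-0.7  1.1  7.9] op 0.081
```

View pics/z2.png

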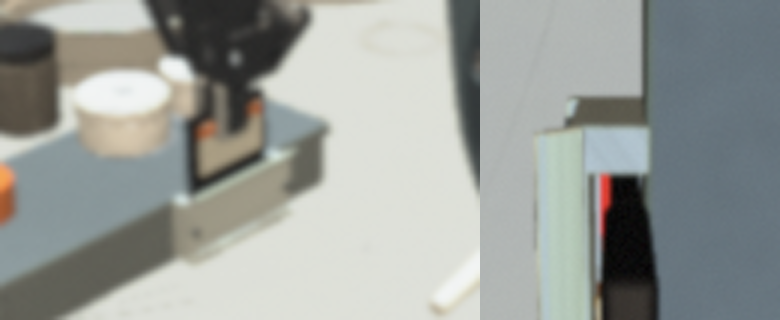

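At 8.4 N it is nearly down. The tongue sits close to the rear wall with little side force. A further ~2 mm command should hold it on the stop with a moderate force.

```bash
python3 -m pendant '[[[0,-0.006,0.009,0.001,0,0]]]';  python3 - <<'E'
from h import *
st(); imaging.camera("side"); st(); imaging.camera("side"); delta([.4882,.0295,.0436],3.3)
E
```

```text
time_s: 24.52
eef_pos: [0.49, 0.0292, 0.0434]
eef_rot: [0.001, 0.686, 0.728, 0.001]
wrist_force: [-2.5, 1.2, 15.0]
opening: 0.078
t 24.52 p [0.49   0.0292 0.0434] yaw_y 3.39 tilt z [ 3.4e-03 -4.0e-04 -1.0e+00] F [-2.5  1.2 15. ] op 0.078
t 24.57 p [0.4899 0.0292 0.0435] yaw_y 3.39 tilt z [ 3.2e-03 -4.0e-04 -1.0e+00] F [-2.2  0.8 11.6] op 0.077
t 24.62 p [0.4899 0.0293 0.0435] yaw_y 3.39 tilt z [ 3.3e-03 -4.0e-04 -1.0e+00] F [-2.2  1.  13.1] op 0.078
tool units to go [ 0.002 -0.009 -0.001]
turn units [0.001  0.0002 0.0005]
```

It is on the stop at about 13 N. One more small press for margin over 9.5 N, then I'll check it stays steady and confirm with pictures.

```bash
python3 -m pendant '[[[0,-0.008,0.011,0.001,0,0]]]';  python3 - <<'E'
from h import *
st()
for i in range(3): w=imaging.camera("wrist"); st()
s=imaging.camera("scene"); d=imaging.camera("side"); st()
a=cv2.resize(s["pixels"][170:260,180:320],None,fx=4,fy=4,interpolation=cv2.INTER_CUBIC)
cv2.imwrite("pics/f1.png",a); cv2.imwrite("pics/f2.png",cv2.resize(d["pixels"][180:300,195:325],None,fx=5,fy=5,interpolation=cv2.INTER_CUBIC)); cv2.imwrite("pics/f3.png",w["pixels"])
E
```

```text
time_s: 24.75
eef_pos: [0.4901, 0.0292, 0.0433]
eef_rot: [0.001, 0.686, 0.728, 0.001]
wrist_force: [-3.3, 2.8, 21.3]
opening: 0.08
t 24.75 p [0.4901 0.0292 0.0433] yaw_y 3.39 tilt z [ 3.4e-03 -6.0e-04 -1.0e+00] F [-3.3  2.8 21.3] op 0.08
t 24.8 p [0.4901 0.0292 0.0434] yaw_y 3.39 tilt z [ 3.4e-03 -6.0e-04 -1.0e+00] F [-3.6  2.6 17.8] op 0.074
t 24.85 p [0.4902 0.0292 0.0434] yaw_y 3.39 tilt z [ 3.4e-03 -6.0e-04 -1.0e+00] F [-3.8  3.3 17.9] op 0.077
t 24.9 p [0.4902 0.0292 0.0434] yaw_y 3.4 tilt z [ 3.5e-03 -6.0e-04 -1.0e+00] F [-3.1  1.6 18.5] op 0.076
t 25.0 p [0.4902 0.0292 0.0434] yaw_y 3.39 tilt z [ 3.5e-03 -6.0e-04 -1.0e+00] F [-3.9  1.7 17.7] op 0.075
```

View pics/f1.png

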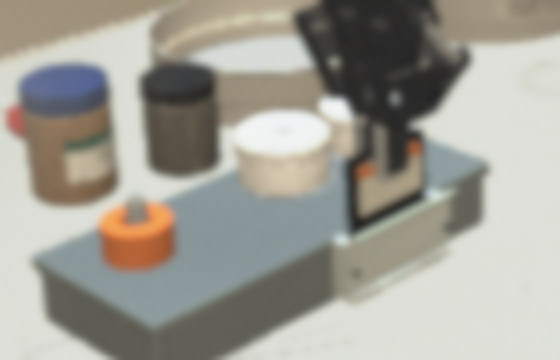

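View pics/f2.png

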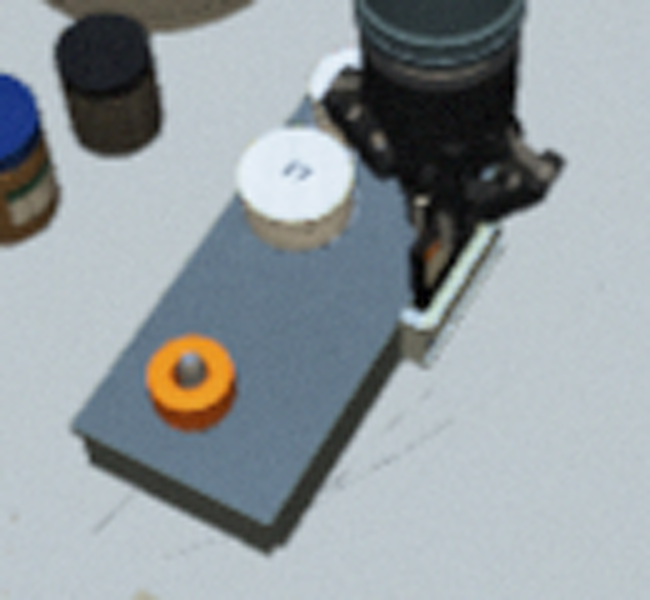

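View pics/f3.png

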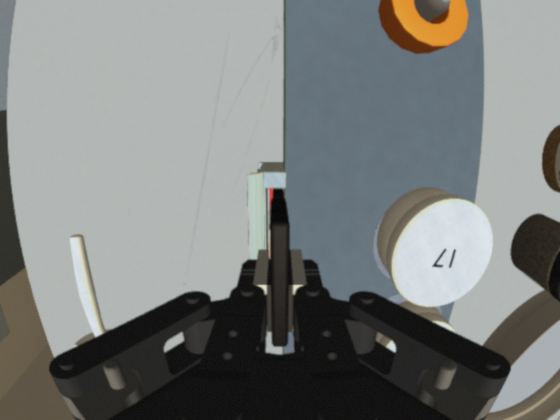

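The holder is home. TCP travel from strip contact (about 0.051) to now (0.0434) matches the 8 mm stroke, and the force is steady at 18 N with no further movement. The card faces front, the ring is flat on the deck and the tins look undisturbed. Handing in.

Run:
```python
from bench import ctrl
print(ctrl.hand_in())
from h import *
st()
```

```text
the job is handed in; nothing more can be done
None
the job is handed in; nothing more can be done
```

I put the orange ring over the post, then pushed the label holder down behind the front lip, card side to the front. I handed the job in at about 25 s with the holder still gripped and pressed against the strip.

- **Ring:** both fixed views and the wrist view showed it flat on the deck with the post through its hole.
- **Holder:** the strip was first felt at about 2.5 N, and the holder then went down about 7.5–8 mm to a hard stop. At the end it held steady at about 18 N, against the 9.5 N needed, with about 4 N of side force because the tongue rests close to the slot's rear wall.
- **Tins and blue ring:** I never touched them. The tins looked unmoved in the last pictures. I last saw the blue ring after lifting the orange one and did not check it again.

What did not go to plan:

- **First ring grasp:** it missed, because the real fingertips sit about 20–25 mm short of the reported TCP. I measured that in two views and corrected for it. Nothing moved.
- **Pressing too hard:** the wrist force reached 49 N for a moment when the holder hit the stop, below the 120 N wrist limit, and I eased off at once. If that counts as the arm or gripper body pressing, it was over the 40 N limit. The push went only through the held holder.
- **After hand-in:** no reading could be taken, so the final second is unchecked.

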